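Put the balance test weights back in their cases

TASK

The balance check is finished: put the four stainless-steel knob weights from the dark mat back into their open wooden cases, each standing upright in the well of its own case, the largest weight in the largest case and so on down to the smallest in the smallest. Set each weight down gently rather than dropping it, knock none over, and leave the copper cylinder and the covered porcelain crucible where they are.

Things in the scene. Friction and masses are not known exactly. Their poses are not given: they have to be found in the camera images.
- weight_500: The largest of four loose stainless-steel weights (500 g), upright on the dark mat (its top 3 mm above the table): a bright cylinder 38 mm in diameter and 43 mm tall, then a narrower neck and a round knob 32 mm wide from 49 mm up to the top; 61 mm tall in all. Origin: centre of the underside; z up along the weight; its yaw means nothing.
- weight_200: The second largest of four loose stainless-steel weights (200 g), upright on the dark mat (its top 3 mm above the table): a bright cylinder 28 mm in diameter and 32 mm tall, then a narrower neck and a round knob 24 mm wide from 37 mm up to the top; 46 mm tall in all. Origin: centre of the underside; z up along the weight; its yaw means nothing.
- weight_100: The third largest of four loose stainless-steel weights (100 g), upright on the dark mat (its top 3 mm above the table): a bright cylinder 22 mm in diameter and 26 mm tall, then a narrower neck and a round knob 18 mm wide from 30 mm up to the top; 38 mm tall in all. Origin: centre of the underside; z up along the weight; its yaw means nothing.
- weight_20: The smallest of four loose stainless-steel weights (20 g), upright on the dark mat (its top 3 mm above the table): a bright cylinder 13 mm in diameter and 15 mm tall, then a narrower neck and a round knob 11 mm wide from 17.5 mm up to the top; 23 mm tall in all. Origin: centre of the underside; z up along the weight; its yaw means nothing.
- case_500: The largest of four open wooden cases, home of the 500 g weight: a square brown block 76 mm wide with a round well in the middle, 56 mm in diameter and 14 mm deep, floored with blue felt. It stands fixed on the table (z = 0); the well's rim is 20 mm and its floor 6 mm above the table. Origin: centre of the underside, straight below the well's centre; x and y along the sides, z up.
- case_200: The second largest of four open wooden cases, home of the 200 g weight: a square brown block 66 mm wide with a round well in the middle, 46 mm in diameter and 12 mm deep, floored with blue felt. It stands fixed on the table (z = 0); the well's rim is 18 mm and its floor 6 mm above the table. Origin: centre of the underside, straight below the well's centre; x and y along the sides, z up.
- case_100: The third largest of four open wooden cases, home of the 100 g weight: a square brown block 57 mm wide with a round well in the middle, 37 mm in diameter and 9 mm deep, floored with blue felt. It stands fixed on the table (z = 0); the well's rim is 15 mm and its floor 6 mm above the table. Origin: centre of the underside, straight below the well's centre; x and y along the sides, z up.
- case_20: The smallest of four open wooden cases, home of the 20 g weight: a square brown block 47 mm wide with a round well in the middle, 27 mm in diameter and 6 mm deep, floored with blue felt. It stands fixed on the table (z = 0); the well's rim is 12 mm and its floor 6 mm above the table. Origin: centre of the underside, straight below the well's centre; x and y along the sides, z up.
- specimen: A bystander on the dark mat among the weights: a plain copper cylinder without a knob, 25 mm in diameter and 40 mm tall, loose, 175 g. Not to be moved. Origin at the centre of its underside, z up.
- crucible: A bystander among the cases: a white porcelain crucible with its lid on (one piece), 51 mm across, 52 mm tall with the lid's loop, loose, 75 g. Not to be moved. Origin at the centre of its underside, z up. Nothing among weights and cases is taller than 65 mm; other small lab things lie beyond them, towards the table's far edge.
There are look-alikes about, which are no part of the job. Leave any pink look-alike of the weight_100 alone.

How it is judged:
At the end, for the whole second after the job is handed in: Each of the four weights stands upright (within 0.1 rad) on the floor of its own case's well, its centre within 10.5 mm of the well's centre (anywhere in the well does), at rest and released; the copper specimen and the crucible still stand within 20 mm of where they were (horizontal distance between weight_500 and case_500 below 0.0105 m and z of weight_500 in the frame of case_500 between 0.003 and 0.009 m and angle between each of weight_500, weight_200, weight_100, weight_20's own z axis and vertical below 0.1 rad and linear speed of each of weight_500, weight_200, weight_100, weight_20 below 0.01 m/s and contact force between the fingers and weight_500 below 0.1 N and horizontal distance between weight_200 and case_200 below 0.0105 m and z of weight_200 in the frame of case_200 between 0.003 and 0.009 m and contact force between the fingers and weight_200 below 0.1 N and horizontal distance between weight_100 and case_100 below 0.0105 m and z of weight_100 in the frame of case_100 between 0.003 and 0.009 m and contact force between the fingers and weight_100 below 0.1 N and horizontal distance between weight_20 and case_20 below 0.0105 m and z of weight_20 in the frame of case_20 between 0.003 and 0.009 m and contact force between the fingers and weight_20 below 0.1 N and distance of each of specimen, crucible from where it was at the start of the episode below 0.02 m and angle between each of specimen, crucible's own z axis and vertical below 0.15 rad); the robot touches nothing.
It fails at once if a weight is dropped from more than about 15 mm, thrown or knocked over ((linear speed of weight_500 above 0.6 m/s and contact force between the fingers and weight_500 below 0.1 N) or (linear speed of weight_200 above 0.6 m/s and contact force between the fingers and weight_200 below 0.1 N) or (linear speed of weight_100 above 0.6 m/s and contact force between the fingers and weight_100 below 0.1 N) or (linear speed of weight_20 above 0.6 m/s and contact force between the fingers and weight_20 below 0.1 N)).
It fails at once if the copper specimen or the crucible is pushed more than 2 cm from its place, or over (distance of any of specimen, crucible from where it was at the start of the episode above 0.02 m or angle between any of specimen, crucible's own z axis and vertical above 0.5 rad).
It also fails if it takes over 112 s, if anything falls off the work surface, if the arm or the gripper's body presses on something with over 40 N, if the wrist force passes 120 N, or if a joint passes its speed limit or range.

ROBOT

A 6-joint arm with a two-finger parallel gripper is mounted at the origin on the work surface. World frame = base frame: x ahead of the robot, y to its left, z up, the work surface at z = 0. Lengths are in m, angles in rad, forces in N, time in s.
With the tool pointing down it reaches from about 0.35 to 0.975 m from the base axis. Payload 4.9 kg.
Tool frame: the origin (TCP) lies at the very end of the fingers, on their centre line; the grasp point (between the pads) lies 19 mm behind it (manip.hold_point_z is the distance from the TCP to the grasp point, in m); z points along the fingers, y is the direction in which the jaws open and shut (so a half turn about z gives the same grasp; the last joint's range is limited). The gripper opens to 85 mm and grips with 20 to 120 N. Pads are 22 mm wide; open, the fingers measure 114 mm over their backs; the gripper's body (76 mm by 85 mm) begins 54 mm behind the grasp point. The pads swing forward as they close: fully open they stand 13 mm farther back than shut.
Start: joints at [1.206, 0.053, 1.613, -0, 1.476, -0.119], TCP at [0.152, 0.606, 0.231] pointing down, gripper open.
Joint ranges: [-3.01, 3.01], [-1.01, 2.22], [0.06, 2.58], [-1.02, 4.17], [0.09, 2.62], [-3.14, 3.14]. Speed limits (rad/s): [2.57, 2.57, 3.14, 3.14, 3.14, 3.14].

INTERFACE

Orientations are given as a unit quaternion [w, x, y, z].
In Python, from plant import monitor, grab_frame, camera_params, ticket, manip gives the robot as it stands.
- The arm moves only by the tool play_rows, never from a script. Its argument "commands" is a list of rows, each an object of numbers: "dx", "dy", "dz": the shift along the tool's x, y, z in cm; "rx", "ry", "rz": the turn, a rotation vector about the tool's x, y, z in rad; "claw": the closure, from 0 (fully open) to 1 (shut). In form: [{"dx": .., "dy": .., "dz": .., "rx": .., "ry": .., "rz": .., "claw": ..}, ...]. A call has 1 to 5 rows; each row is the pose to reach, as a shift and turn from the pose measured when the call began, along the tool's axes at that moment; what a row does not reach only later rows make up. A row lasts 1/10 s, in which the tool goes at most 50 mm and 8.59 degrees, less where a joint would pass 70% of its speed; a pose out of reach is approached as far as the arm can. A call with a gripper value outside its range is refused whole. The fingers move at their own pace and stop on an object; the grip force is fixed at half the most. Time passes only in rows, so rows that repeat a pose let the fingers close. It gives the time, the measured TCP pose, the force and the opening at its end, in the units of the state.
- monitor.state(): the state, without advancing time (a new reading comes with each control period).
- grab_frame(name): name is "scene" or "side" or "wrist"; returns the picture (480x640x3 uint8, blue, green, red); there is no depth.
- camera_params(name): a dict with "fx", "fy", "cx", "cy" (pixels), "rvec" (rotation vector, rad) and "tvec" (3), from world to camera coordinates, as OpenCV has them; the wrist camera has in their place "tool_from_camera" (4x4, takes a point from camera to tool coordinates, whose origin is the TCP and whose axes are the flange's). Camera axes: x right, y down, z forward; pixel columns grow to the right and rows downward; lengths in m; the calibration is good to about 2 mm. The wrist camera is an equidistant fisheye: a pixel r from the principal point sees the ray r / f radians off the axis. A picture is of the moment at which its call begins: read the wrist's pose just before it. camera_params takes no time and is no camera call.
- ticket.job_done(): hands the job in, once; it reports no verdict.
The state is a dict: "time": time; "joint_pos": joint angles; "joint_vel": joint speeds; "joint_efforts": joint torques, N m; "tool_pos": TCP position; "tool_rot": TCP orientation; "contact_force": force on the tool from outside, world axes, zero at the start; "ft_torque": the same for the moment, N m; "gripper_width": opening from 0.0 (shut) to 1.0 (fully open).
Only numpy, scipy, OpenCV 4.12 (cv2) and the standard library are available. Lean on these libraries where they do the work, as an engineer would, in place of code of your own. Each camera call takes 0.05 s, during which the arm holds its last target.

## Working session

There is one attempt and no reset: what is moved stays moved. The work goes in short steps, Python scripts to look and compute and a tool call to move; the robot and the scene stay as the last step left them, time stands still between calls to the robot, and variables do not carry over. Pictures are saved under pics/ and viewed, and the job is handed in when it is done.

Besides the shell and the picture viewer there is one more tool, called after ">>>" as name(argument=value, ...), one argument or row to a line, values as JSON. play_rows: Moves the arm, as the interface text tells. Its arguments: {"type":"object","properties":{"commands":{"type":"array"}},"required":["commands"]}

```bash
mkdir -p pics; ls; python3 - <<'E'
from plant import monitor, grab_frame, camera_params, manip
import cv2
print(monitor.state()); print(manip.hold_point_z, [a for a in dir(manip) if a[0]!='_'])
for n in("scene","side","wrist"):
    print(n,camera_params(n)); cv2.imwrite(f"pics/{n}0.png",grab_frame(n))
E
```

```text
pics
{'time': 0.0, 'joint_pos': array([ 1.20601361e+00,  5.33871999e-02,  1.61428554e+00, -2.40275942e-05,
        1.47598615e+00, -1.18952946e-01]), 'joint_vel': array([-0.00083199, -0.00045441,  0.00086513, -0.00027252, -0.0008541 ,
       -0.00138804]), 'joint_efforts': array([ 8.87588158e-05, -3.93692207e+01, -3.70173597e+01, -1.87612051e-05,
        7.03830548e-03,  5.71309187e-06]), 'tool_pos': array([0.15185684, 0.60563532, 0.23004926]), 'tool_rot': array([-2.35838299e-04,  1.22604413e-01,  9.92455082e-01, -1.00591082e-03]), 'contact_force': array([0.25146783, 0.12926308, 0.07078008]), 'ft_torque': array([0.00506759, 0.00198499, 0.03823548]), 'gripper_width': 0.9995106059882909}
0.0187 ['IKError', 'hold_point_z']
scene {'fx': 553.7307146702087, 'fy': 553.7307146702087, 'cx': 324.219862607055, 'cy': 240.92406962905972, 'rvec': array([ 0.85020399,  2.65667167, -0.95958114]), 'tvec': array([ 0.35634456, -0.23218883,  1.32346326])}
side {'fx': 578.8337338153553, 'fy': 578.8337338153553, 'cx': 302.14352205549096, 'cy': 229.35668358263192, 'rvec': array([ 2.23116446, -0.74998229,  0.31679275]), 'tvec': array([-0.35807101,  0.25887231,  1.14250745])}
wrist {'fx': 371.64829954431775, 'fy': 371.64829954431775, 'cx': 319.75943409471586, 'cy': 236.3233171886322, 'tool_from_camera': array([[-1.37980349e-04, -9.62916189e-01, -2.69800657e-01,
         6.87664877e-02],
       [ 9.99999966e-01, -7.36147550e-05, -2.48685476e-04,
        -1.12523130e-03],
       [ 2.19601961e-04, -2.69800682e-01,  9.62916167e-01,
        -1.42990698e-01],
       [ 0.00000000e+00,  0.00000000e+00,  0.00000000e+00,
         1.00000000e+00]])}
```

View pics/scene0.png

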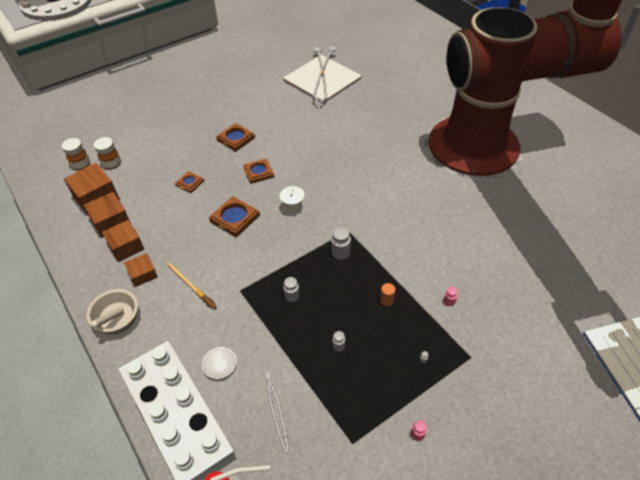

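View pics/side0.png

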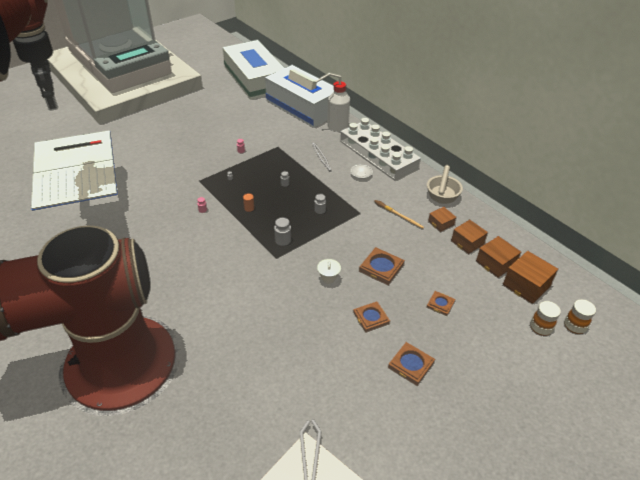

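View pics/wrist0.png

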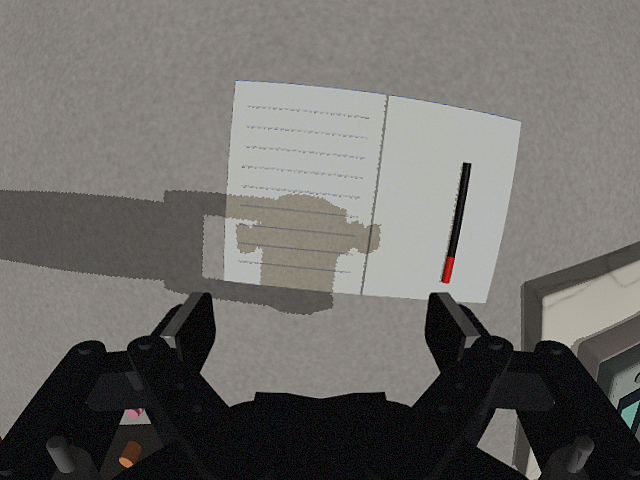

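```bash
cat > h.py <<'E'
import numpy as np, cv2
from plant import monitor, grab_frame, camera_params
from scipy.spatial.transform import Rotation as R
def ray(name,uv,st=None):
    p=camera_params(name); u,v=uv
    a,b=(u-p['cx'])/p['fx'],(v-p['cy'])/p['fy']
    if name!='wrist':
        Rm=cv2.Rodrigues(p['rvec'])[0]; return -Rm.T@p['tvec'], Rm.T@np.array([a,b,1.])
    r=np.hypot(a,b); s=np.sin(r)/r if r>1e-9 else 1
    d=np.array([a*s,b*s,np.cos(r)]); T=p['tool_from_camera']
    q=st['tool_rot']; Rw=R.from_quat([q[1],q[2],q[3],q[0]]).as_matrix()
    return st['tool_pos']+Rw@T[:3,3], Rw@T[:3,:3]@d
def on_plane(name,uv,z,st=None):
    o,d=ray(name,uv,st); return (o+d*(z-o[2])/d[2])
def contours_xy(name,mask,z,st=None,minA=15):
    out=[]
    for c in cv2.findContours(mask.astype(np.uint8),cv2.RETR_EXTERNAL,cv2.CHAIN_APPROX_NONE)[0]:
        if cv2.contourArea(c)<minA: continue
        pts=np.array([on_plane(name,p[0],z,st)[:2] for p in c]); out.append((c,pts))
    return out
E
python3 - <<'E'
from h import *
for n in("scene","side"):
    im=cv2.imread(f"pics/{n}0.png"); hsv=cv2.cvtColor(im,cv2.COLOR_BGR2HSV)
    H,S,V=[hsv[...,i] for i in range(3)]
    m=(H>105)&(H<130)&(S>90)
    for c,p in contours_xy(n,m,.006):
        (x,y),(w,h),a=cv2.minAreaRect(p.astype(np.float32)*1000)
        u=c[:,0].mean(0); print(n,'felt',u.round(),'xy mm',round(x),round(y),'wh',round(w),round(h))
    m=(H<15)&(S>130)&(V>40)
    m=cv2.morphologyEx(m.astype(np.uint8),cv2.MORPH_CLOSE,np.ones((3,3)))
    for c,p in contours_xy(n,m,.012):
        (x,y),(w,h),a=cv2.minAreaRect(p.astype(np.float32)*1000)
        u=c[:,0].mean(0); print(n,'wood/copper',u.round(),'xy',round(x),round(y),'wh',round(w),round(h),round(a))
    mat=(V<40).astype(np.uint8)
    g=cv2.morphologyEx((V<45).astype(np.uint8),cv2.MORPH_CLOSE,np.ones((31,31)))
    m=(g>0)&(V>75)
    for c,p in contours_xy(n,m,.02,minA=8):
        M=cv2.moments(c);u=(M['m10']/M['m00'],M['m01']/M['m00'])
        x,y,w,h=cv2.boundingRect(c)
        if 180<u[0]<480 and 140<u[1]<450:print(n,'bright',np.round(u,1),w,h,on_plane(n,u,.02).round(4), im[int(u[1]),int(u[0])])
E
```

```text
scene felt [234. 214.] xy mm 579 -133 wh 44 44
scene felt [189. 180.] xy mm 610 -285 wh 16 20
scene felt [258. 169.] xy mm 464 -223 wh 27 24
scene felt [235. 135.] xy mm 448 -359 wh 35 28
scene felt [521.   8.] xy mm -570 -366 wh 44 21
scene felt [494.   4.] xy mm -518 -432 wh 50 109
scene wood/copper [212. 475.] xy 868 319 wh 9 26 86
scene wood/copper [209. 302.] xy 727 39 wh 10 33 5
scene wood/copper [387. 294.] xy 445 220 wh 55 27 47
scene wood/copper [140. 269.] xy 801 -108 wh 66 46 85
scene wood/copper [234. 216.] xy 582 -124 wh 81 83 19
scene wood/copper [189. 181.] xy 613 -274 wh 47 49 22
scene wood/copper [105. 211.] xy 794 -306 wh 84 305 3
scene wood/copper [258. 170.] xy 470 -213 wh 62 57 76
scene wood/copper [ 76. 156.] xy 790 -504 wh 33 41 84
scene wood/copper [107. 156.] xy 729 -463 wh 34 42 82
scene wood/copper [235. 137.] xy 453 -348 wh 71 73 15
scene wood/copper [473. 135.] xy -9 -7 wh 260 208 38
scene wood/copper [513.  61.] xy -367 -177 wh 424 311 53
scene wood/copper [593.  37.] xy -610 -118 wh 275 157 49Traceback (most recent call last):
  File "<stdin>", line 17, in <module>
  File "h.py", line 19, in contours_xy
    pts=np.array([on_plane(name,p[0],z,st)[:2] for p in c]); out.append((c,pts))
                  ~~~~~~~~^^^^^^^^^^^^^^^^
  File "h.py", line 14, in on_plane
    o,d=ray(name,uv,st); return (o+d*(z-o[2])/d[2])
        ~~~^^^^^^^^^^^^
  File "h.py", line 5, in ray
    p=camera_params(name); u,v=uv
ValueError: time passes only in moves, steps and waits
```

```bash
sed -i 's/^def ray/_cp={}\ndef cp(n):\n    if n not in _cp: _cp[n]=camera_params(n)\n    return _cp[n]\ndef ray/; s/p=camera_params(name); u,v/p=cp(name); u,v/' h.py
cat > loc.py <<'E'
from h import *
for n in("scene","side"):
    im=cv2.imread(f"pics/{n}0.png"); hsv=cv2.cvtColor(im,cv2.COLOR_BGR2HSV)
    H,S,V=[hsv[...,i] for i in range(3)]
    m=(H>105)&(H<130)&(S>90); m[:100]=0
    for c,p in contours_xy(n,m,.006):
        (x,y),(w,h),a=cv2.minAreaRect(p.astype(np.float32)*1000)
        u=c[:,0].mean(0); print(n,'felt',u.round(),'xy mm',round(x),round(y),'wh',round(w),round(h))
    m=(H<15)&(S>130)&(V>40)
    m=cv2.morphologyEx(m.astype(np.uint8),cv2.MORPH_CLOSE,np.ones((3,3)))
    for c,p in contours_xy(n,m,.009):
        (x,y),(w,h),a=cv2.minAreaRect(p.astype(np.float32)*1000)
        u=c[:,0].mean(0); 
        if max(w,h)<90:print(n,'wood/copper',u.round(),'xy',round(x),round(y),'wh',round(w),round(h),round(a))
    g=cv2.morphologyEx((V<45).astype(np.uint8),cv2.MORPH_CLOSE,np.ones((31,31)))
    m=(g>0)&(V>75)
    for c,p in contours_xy(n,m,.02,minA=8):
        M=cv2.moments(c);u=(M['m10']/M['m00'],M['m01']/M['m00'])
        x,y,w,h=cv2.boundingRect(c)
        if 180<u[0]<480 and 140<u[1]<450:print(n,'bright',np.round(u,1),w,h,on_plane(n,u,.02).round(4), im[int(u[1]),int(u[0])])
E
python3 loc.py
```

```text
scene felt [234. 214.] xy mm 579 -133 wh 44 44
scene felt [189. 180.] xy mm 610 -285 wh 16 20
scene felt [258. 169.] xy mm 464 -223 wh 27 24
scene felt [235. 135.] xy mm 448 -359 wh 35 28
scene wood/copper [212. 475.] xy 868 318 wh 9 26 86
scene wood/copper [209. 302.] xy 727 37 wh 11 33 5
scene wood/copper [387. 294.] xy 444 218 wh 55 27 47
scene wood/copper [140. 269.] xy 801 -110 wh 66 46 85
scene wood/copper [234. 216.] xy 581 -127 wh 81 83 19
scene wood/copper [189. 181.] xy 612 -277 wh 47 49 22
scene wood/copper [258. 170.] xy 468 -216 wh 62 57 76
scene wood/copper [ 76. 156.] xy 790 -508 wh 33 41 84
scene wood/copper [107. 156.] xy 729 -467 wh 34 42 82
scene wood/copper [235. 137.] xy 452 -351 wh 72 73 15
scene bright [424.2 355.4] 9 10 [0.479  0.3585 0.02  ] [169 175 180]
scene bright [338.6 338. ] 14 15 [0.5782 0.2457 0.02  ] [195 201 209]
scene bright [387.6 293. ] 15 24 [0.4483 0.2223 0.02  ] [ 66 122 221]
scene bright [290.5 285.1] 16 17 [0.5853 0.1015 0.02  ] [203 209 214]
scene bright [340.7 244.1] 19 6 [0.4495 0.0766 0.02  ] [125 129 133]
scene bright [459.4 164.1] 23 12 [0.0945 0.0458 0.02  ] [ 47  61 130]
side felt [411. 362.] xy mm 451 -351 wh 37 33
side felt [371. 315.] xy mm 466 -217 wh 24 29
side felt [441. 301.] xy mm 609 -281 wh 18 19
side felt [382. 264.] xy mm 582 -123 wh 41 41
side felt [292. 111.] xy mm 806 519 wh 20 188
side wood/copper [412. 362.] xy 450 -352 wh 65 65 14
side wood/copper [152. 324.] xy 85 38 wh 16 46 24
side wood/copper [543. 321.] xy 736 -447 wh 31 43 17
side wood/copper [578. 320.] xy 796 -488 wh 29 43 16
side wood/copper [371. 315.] xy 463 -219 wh 56 55 75
side wood/copper [441. 302.] xy 606 -284 wh 47 45 23
side wood/copper [382. 264.] xy 582 -125 wh 74 75 19
side wood/copper [443. 215.] xy 813 -95 wh 47 46 81
side wood/copper [248. 201.] xy 459 243 wh 63 26 57
side wood/copper [339.  86.] xy 1011 544 wh 64 40 53
```

```bash
cat > mv.py <<'E'
# usage: python3 mv.py x y z [yawdeg]  -> rows numbers (cm, rad) from the present pose to a tool-down target; yaw 0: tool x=-X, y=+Y
import sys
from h import *
def go(x,y,z,yaw=0.):
    st=monitor.state(); q=st['tool_rot']; Rw=R.from_quat([q[1],q[2],q[3],q[0]])
    d=Rw.inv().apply(np.array([x,y,z])-st['tool_pos'])*100
    Rt=R.from_euler('z',yaw,degrees=True)*R.from_matrix(np.diag([-1.,1,-1]))
    print('d cm',d.round(2),'rot',(Rw.inv()*Rt).as_rotvec().round(3),'tcp',st['tool_pos'].round(4),'t',round(st['time'],2),'w',round(st['gripper_width'],3),'q',st['joint_pos'].round(2))
if __name__=='__main__': go(*map(float,sys.argv[1:]))
E
python3 - <<'E'
from h import *
for n in("scene","side"):
    im=cv2.imread(f"pics/{n}0.png")
    cv2.imwrite(f'pics/{n}_crop.png',cv2.resize(im[220:380,230:440] if n=='scene' else im[130:290,190:400],None,fx=3.7,fy=3.7,interpolation=cv2.INTER_CUBIC))
# rough by hand: knob tops and crucible top
for n,L in {'scene':[('500',(341.5,234),.058),('200',(291.5,282),.04),('100',(339,335),.033),('20',(424.5,354),.018),('cru',(292,198),.035)],
 'side':[('500',(282.5,225),.058),('200',(320,199),.04),('100',(285,176),.033),('20',(230,174),.018),('cru',(329,270),.035)]}.items():
    for k,u,z in L: print(n,k,on_plane(n,u,z).round(3))
E
python3 mv.py .52 .2 .3
```

```text
scene 500 [0.452 0.082 0.058]
scene 200 [0.587 0.109 0.04 ]
scene 100 [0.579 0.247 0.033]
scene 20 [0.476 0.356 0.018]
scene cru [ 0.466 -0.075  0.035]
side 500 [0.447 0.073 0.058]
side 200 [0.587 0.109 0.04 ]
side 100 [0.577 0.243 0.033]
side 20 [0.476 0.354 0.018]
side cru [ 0.458 -0.085  0.035]
d cm [-45.58 -30.41  -6.93] rot [-0.002 -0.    -0.246] tcp [0.1519 0.6058 0.2303] t 0.15 w 0.996 q [ 1.21  0.05  1.61  0.    1.48 -0.12]
```

View pics/scene_crop.png

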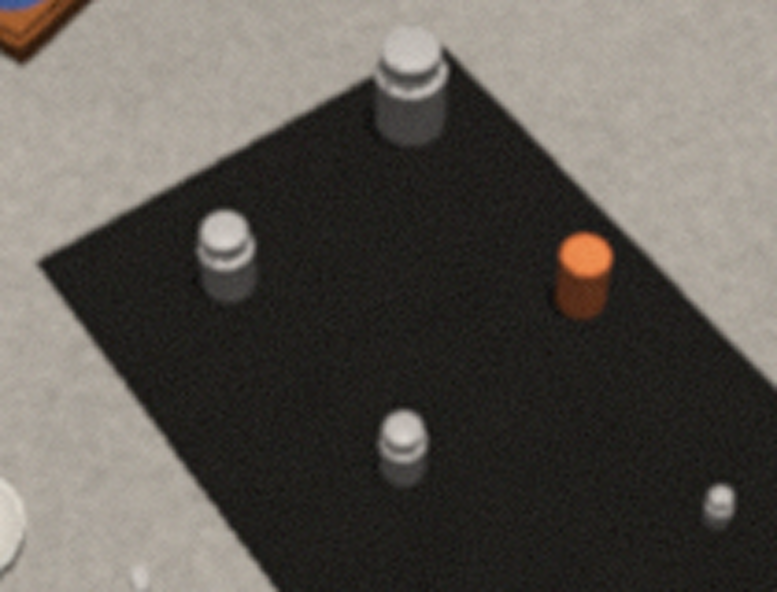

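View pics/side_crop.png

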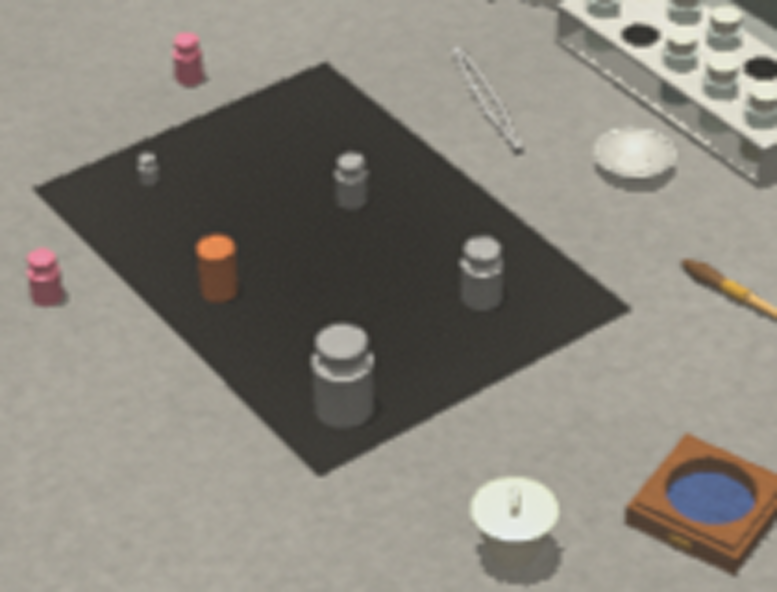

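Candidates in the scene image: the steel weights are 500 at (341,243), 200 at (291,289), 100 at (338,341) and 20 at (424,356). The look-alikes are two pink ones at (451,296) and (420,430), and the copper cylinder at (387,294). Four closed wooden blocks stand at (92,185) to (140,269). The open cases with blue felt are 500 at (234,215), 200 at (236,137), 100 at (259,170) and 20 at (190,181). The crops confirm four steel knob weights of clearly graded size on the mat. Next I move above the mat for a closer look.

>>> play_rows(
  commands=[
    {"dx": -45,"dy": -30,"dz": -7,"rz": -0.246},
    {"dx": -45,"dy": -30,"dz": -7,"rz": -0.246},
    {"dx": -45,"dy": -30,"dz": -7,"rz": -0.246},
    {"dx": -45,"dy": -30,"dz": -7,"rz": -0.246},
    {"dx": -45,"dy": -30,"dz": -7,"rz": -0.246},
  ],
)

```text
invalid input
```

```bash
python3 mv.py .52 .2 .3
```

```text
d cm [-45.58 -30.41  -6.93] rot [-0.002 -0.    -0.246] tcp [0.1519 0.6058 0.2303] t 0.15 w 0.996 q [ 1.21  0.05  1.61  0.    1.48 -0.12]
```

Every key is probably required.

>>> play_rows(
  commands=[
    {"dx": -45,"dy": -30,"dz": -7,"rx": 0,"ry": 0,"rz": -0.246,"claw": 0},
    {"dx": -45,"dy": -30,"dz": -7,"rx": 0,"ry": 0,"rz": -0.246,"claw": 0},
    {"dx": -45,"dy": -30,"dz": -7,"rx": 0,"ry": 0,"rz": -0.246,"claw": 0},
    {"dx": -45,"dy": -30,"dz": -7,"rx": 0,"ry": 0,"rz": -0.246,"claw": 0},
    {"dx": -45,"dy": -30,"dz": -7,"rx": 0,"ry": 0,"rz": -0.246,"claw": 0},
  ],
)

```text
time: 0.65
tool_pos: [0.3188, 0.4215, 0.2629]
tool_rot: [-0.0, -0.0, 1.0, -0.001]
contact_force: [0.7, 0.2, 0.5]
gripper_width: 0.997
```

```bash
python3 mv.py .52 .2 .3
```

```text
d cm [-20.1  -22.17  -3.68] rot [-0.002 -0.001  0.001] tcp [0.3188 0.4215 0.2629] t 0.65 w 0.997 q [ 0.78 -0.2   1.8  -0.    1.54 -0.79]
```

>>> play_rows(
  commands=[
    {"dx": -18,"dy": -20,"dz": -4,"rx": 0,"ry": 0,"rz": 0,"claw": 0},
    {"dx": -18,"dy": -20,"dz": -4,"rx": 0,"ry": 0,"rz": 0,"claw": 0},
    {"dx": -18,"dy": -20,"dz": -4,"rx": 0,"ry": 0,"rz": 0,"claw": 0},
    {"dx": -18,"dy": -20,"dz": -4,"rx": 0,"ry": 0,"rz": 0,"claw": 0},
    {"dx": -18,"dy": -20,"dz": -4,"rx": 0,"ry": 0,"rz": 0,"claw": 0},
  ],
)

```text
time: 1.15
tool_pos: [0.4841, 0.2374, 0.2998]
tool_rot: [-0.0, -0.0, 1.0, -0.001]
contact_force: [-0.7, -0.2, 0.1]
gripper_width: 1.0
```

>>> play_rows(
  commands=[
    {"dx": 0,"dy": 0,"dz": 0,"rx": 0,"ry": 0,"rz": 0,"claw": 0.1},
    {"dx": 0,"dy": 0,"dz": 0,"rx": 0,"ry": 0,"rz": 0,"claw": 0.1},
  ],
)

```text
time: 1.35
tool_pos: [0.4845, 0.2365, 0.2995]
tool_rot: [-0.001, 0.001, 1.0, -0.001]
contact_force: [-0.4, 0.3, -0.0]
gripper_width: 0.899
```

```bash
python3 - <<'E'
from h import *
import pickle
st=monitor.state(); im=grab_frame('wrist'); cv2.imwrite('pics/w1.png',im); pickle.dump(st,open('w1.pkl','wb'))
E
python3 mv.py .52 .2 .3
```

```text
d cm [-3.62 -3.74 -0.08] rot [-0.001 -0.002 -0.   ] tcp [0.4838 0.2374 0.2992] t 1.4 w 0.904 q [ 0.32 -0.18  1.73 -0.    1.6  -1.25]
```

View pics/w1.png

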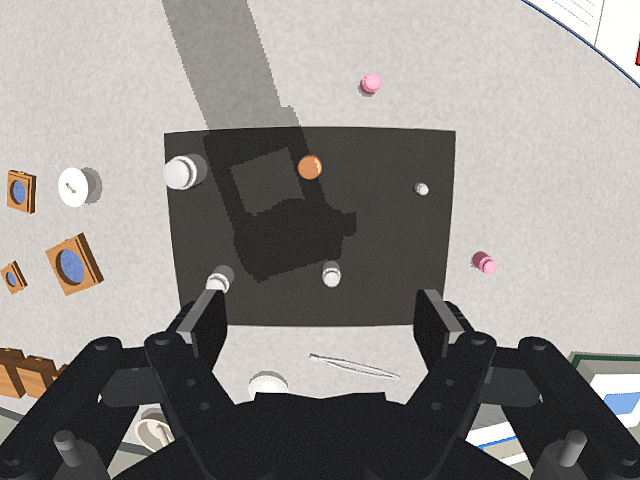

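The wrist view shows the weights at 500 (179,172), 200 (217,281), 100 (331,272) and 20 (422,188), with the copper at (310,167). The crucible is at (73,187), and the felt cases lie at the left. Now I measure.

```bash
python3 - <<'E'
from h import *
import pickle
st=pickle.load(open('w1.pkl','rb')); im=cv2.imread('pics/w1.png'); g=cv2.cvtColor(im,cv2.COLOR_BGR2GRAY)
for k,(u,v),z in [('500',(181,172),.058),('200',(218,281),.0445),('100',(331,273),.037),('20',(422,188),.0235),('cop',(310,167),.043)]:
    w=24; sub=g[v-w:v+w,u-w:u+w]; m=(sub>170).astype(np.uint8) if k!='cop' else (im[v-w:v+w,u-w:u+w,2]>150).astype(np.uint8)
    n,l,s,c=cv2.connectedComponentsWithStats(m); 
    for i in range(1,n):
        if s[i,4]>20:
            uv=c[i]+[u-w,v-w]; print(k,uv.round(1),s[i],on_plane('wrist',uv,z,st).round(4))
s=cv2.resize(im[120:320,150:450],None,fx=2.6,fy=2.6,interpolation=cv2.INTER_CUBIC); cv2.imwrite('pics/w1c.png',s)
E
```

```text
500 [172.7 172.7] [   0    0   40   48 1164] [0.4505 0.0746 0.058 ]
200 [217.  282.4] [ 12  16  23  20 258] [0.5833 0.1125 0.0445]
100 [331.5 277.1] [ 16  19  17  19 226] [0.5784 0.2485 0.037 ]
20 [423.2 189.1] [22 20  8 11 73] [0.4755 0.3556 0.0235]
cop [309.5 167. ] [ 12  13  24  23 435] [0.4498 0.2241 0.043 ]
```

View pics/w1c.png

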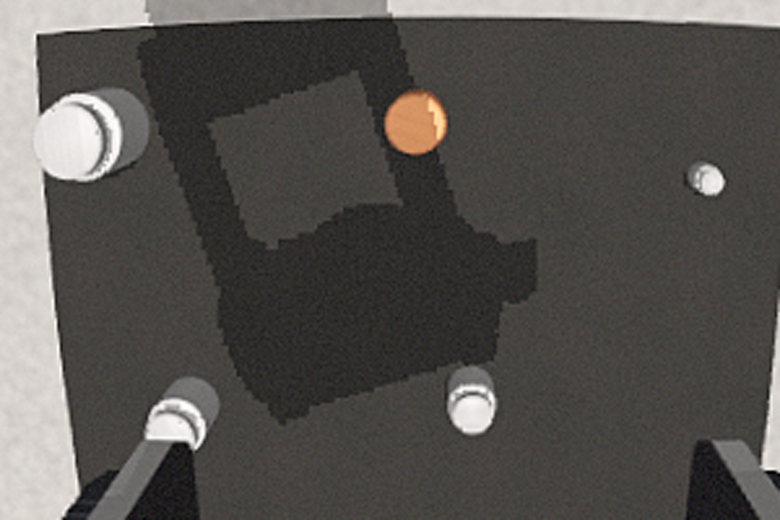

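```bash
python3 mv.py .4755 .3555 .08; python3 -c "
from h import *; import pickle
st=pickle.load(open('w1.pkl','rb'))
print(on_plane('wrist',(179,172.7),.062,st),on_plane('wrist',(217,283),.0445,st))"
```

```text
d cm [ 0.79 11.84 21.91] rot [-0.001 -0.002 -0.   ] tcp [0.4838 0.2374 0.2992] t 1.4 w 0.904 q [ 0.32 -0.18  1.73 -0.    1.6  -1.25]
[0.45048483 0.08379898 0.062     ] [0.58413017 0.11242951 0.0445    ]
```

>>> play_rows(
  commands=[
    {"dx": 0.8,"dy": 11.8,"dz": 20,"rx": 0,"ry": 0,"rz": 0,"claw": 0.6},
    {"dx": 0.8,"dy": 11.8,"dz": 20,"rx": 0,"ry": 0,"rz": 0,"claw": 0.6},
    {"dx": 0.8,"dy": 11.8,"dz": 20,"rx": 0,"ry": 0,"rz": 0,"claw": 0.6},
    {"dx": 0.8,"dy": 11.8,"dz": 20,"rx": 0,"ry": 0,"rz": 0,"claw": 0.6},
    {"dx": 0.8,"dy": 11.8,"dz": 20,"rx": 0,"ry": 0,"rz": 0,"claw": 0.6},
  ],
)

```text
time: 1.9
tool_pos: [0.4715, 0.357, 0.0949]
tool_rot: [-0.003, -0.002, 1.0, -0.002]
contact_force: [-0.1, -0.7, -0.3]
gripper_width: 0.4
```

>>> play_rows(
  commands=[
    {"dx": 0,"dy": 0,"dz": 1,"rx": 0,"ry": 0,"rz": 0,"claw": 0.6},
    {"dx": 0,"dy": 0,"dz": 1,"rx": 0,"ry": 0,"rz": 0,"claw": 0.6},
  ],
)

```text
time: 2.1
tool_pos: [0.4682, 0.3571, 0.0819]
tool_rot: [-0.006, -0.003, 1.0, -0.003]
contact_force: [0.1, -0.6, -0.4]
gripper_width: 0.399
```

```bash
cat > snap.py <<'E'
import sys,pickle
from h import *
n=sys.argv[1]; st=monitor.state(); im=grab_frame('wrist'); cv2.imwrite(f'pics/{n}.png',im); pickle.dump(st,open(f'{n}.pkl','wb'))
print(st['tool_pos'],st['time'],st['gripper_width'],st['contact_force'])
p=cp('wrist');T=p['tool_from_camera']
for z in (0,):
    v=T[:3,:3].T@(np.array([0,0,z])-T[:3,3]); th=np.arctan2(np.hypot(v[0],v[1]),v[2]); s=p['fx']*th/np.hypot(v[0],v[1]); print('TCP pixel',v[0]*s+p['cx'],v[1]*s+p['cy'])
E
python3 snap.py w2
```

```text
[0.46819307 0.35707083 0.08188641] 2.1 0.39857177863377413 [ 0.09095124 -0.57609853 -0.38355435]
TCP pixel 322.1300791708227 301.9846427321795
```

View pics/w2.png

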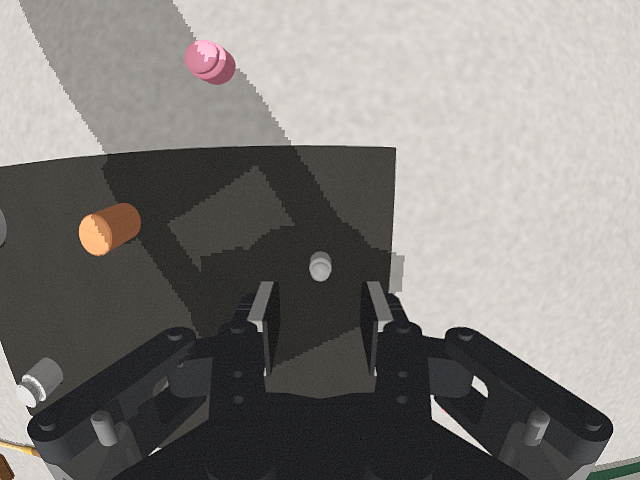

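```bash
python3 -c "
from h import *; import pickle
st=pickle.load(open('w2.pkl','rb'))
print(on_plane('wrist',(320,269),.0235,st))"; python3 mv.py .4755 .3555 .011
```

```text
[0.47448088 0.35584514 0.0235    ]
d cm [-0.6  -0.14  7.32] rot [-0.005 -0.008  0.006] tcp [0.4701 0.3572 0.0843] t 2.15 w 0.398 q [ 0.52  0.11  1.81  0.    1.23 -1.05]
```

>>> play_rows(
  commands=[
    {"dx": -0.55,"dy": -0.14,"dz": 3,"rx": -0.005,"ry": -0.008,"rz": 0.006,"claw": 0.6},
    {"dx": -0.55,"dy": -0.14,"dz": 5.5,"rx": -0.005,"ry": -0.008,"rz": 0.006,"claw": 0.6},
    {"dx": -0.55,"dy": -0.14,"dz": 5.5,"rx": -0.005,"ry": -0.008,"rz": 0.006,"claw": 0.6},
    {"dx": -0.55,"dy": -0.14,"dz": 5.5,"rx": -0.005,"ry": -0.008,"rz": 0.006,"claw": 0.6},
  ],
)

```text
time: 2.55
tool_pos: [0.4762, 0.3558, 0.0313]
tool_rot: [0.001, 0.0, 1.0, 0.001]
contact_force: [1.1, 0.4, 0.0]
gripper_width: 0.395
```

```bash
python3 snap.py w3;python3 mv.py .4755 .3555 .011
```

```text
[0.47620892 0.35581786 0.03133106] 2.55 0.39528141101196845 [1.11043637 0.4405853  0.03595525]
TCP pixel 322.1343608166473 301.9445130331341
d cm [ 0.14 -0.08  2.11] rot [ 0.002  0.003 -0.001] tcp [0.4768 0.3562 0.0321] t 2.6 w 0.4 q [ 0.52  0.18  1.83  0.    1.13 -1.05]
```

View pics/w3.png

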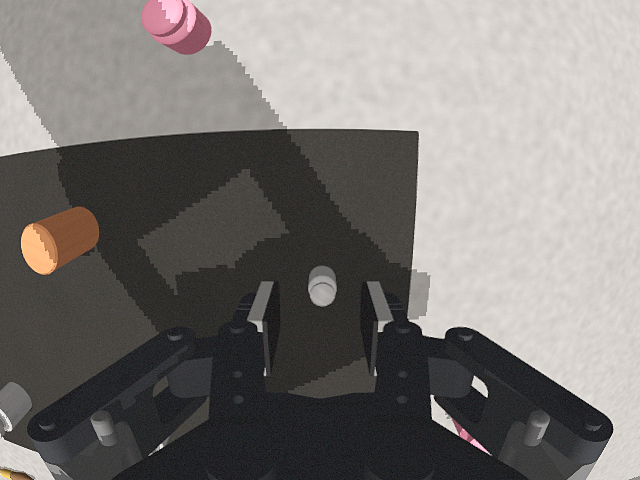

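```bash
python3 -c "
from h import *; import pickle
st=pickle.load(open('w3.pkl','rb'))
print(on_plane('wrist',(322,292),.0235,st))"
```

```text
[0.47508963 0.35581294 0.0235    ]
```

>>> play_rows(
  commands=[
    {"dx": 0.15,"dy": 0,"dz": 1.0,"rx": 0.002,"ry": 0.003,"rz": 0,"claw": 0.6},
    {"dx": 0.15,"dy": 0,"dz": 2.0,"rx": 0.002,"ry": 0.003,"rz": 0,"claw": 0.6},
    {"dx": 0.15,"dy": 0,"dz": 2.1,"rx": 0.002,"ry": 0.003,"rz": 0,"claw": 0.6},
    {"dx": 0.15,"dy": 0,"dz": 2.1,"rx": 0.002,"ry": 0.003,"rz": 0,"claw": 0.6},
  ],
)

```text
time: 3.0
tool_pos: [0.4749, 0.356, 0.0104]
tool_rot: [-0.0, 0.0, 1.0, -0.0]
contact_force: [0.3, -0.6, -0.3]
gripper_width: 0.399
```

```bash
python3 mv.py .4755 .3555 .011
```

```text
d cm [-0.06 -0.05 -0.06] rot [-0.    -0.001 -0.001] tcp [0.4749 0.356  0.0104] t 3.0 w 0.399 q [ 0.52  0.21  1.83  0.    1.1  -1.05]
```

>>> play_rows(
  commands=[
    {"dx": 0,"dy": 0,"dz": -0.1,"rx": 0,"ry": 0,"rz": 0,"claw": 0.9},
    {"dx": 0,"dy": 0,"dz": -0.1,"rx": 0,"ry": 0,"rz": 0,"claw": 0.9},
    {"dx": 0,"dy": 0,"dz": -0.1,"rx": 0,"ry": 0,"rz": 0,"claw": 0.95},
    {"dx": 0,"dy": 0,"dz": -0.1,"rx": 0,"ry": 0,"rz": 0,"claw": 1},
    {"dx": 0,"dy": 0,"dz": -0.1,"rx": 0,"ry": 0,"rz": 0,"claw": 1},
  ],
)

```text
time: 3.5
tool_pos: [0.4751, 0.3562, 0.0117]
tool_rot: [-0.0, 0.0, 1.0, 0.0]
contact_force: [0.0, 0.1, 1.9]
gripper_width: 0.104
```

```bash
python3 snap.py w4; python3 mv.py .4755 .3555 .11
```

```text
[0.47509312 0.35619856 0.01173621] 3.5 0.10397705543270291 [0.03562494 0.10089642 1.91582213]
TCP pixel 322.1367583949886 301.9533021532155
d cm [-0.04 -0.07 -9.83] rot [ 0.    -0.    -0.001] tcp [0.4751 0.3562 0.0117] t 3.55 w 0.108 q [ 0.52  0.21  1.83  0.    1.1  -1.05]
```

View pics/w4.png

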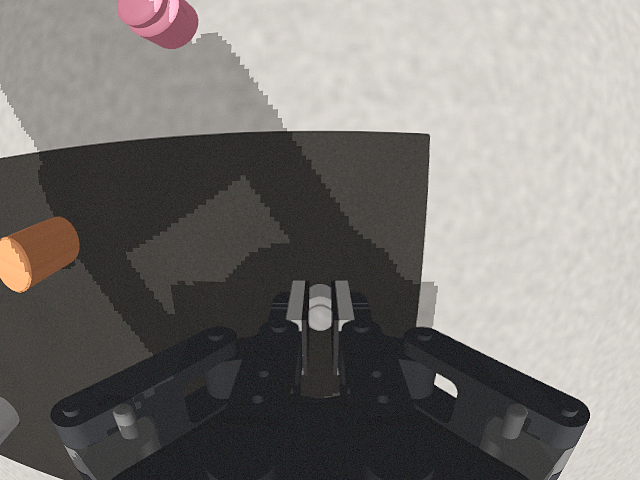

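>>> play_rows(
  commands=[
    {"dx": 0,"dy": 0,"dz": -2,"rx": 0,"ry": 0,"rz": 0,"claw": 1},
    {"dx": 0,"dy": 0,"dz": -6,"rx": 0,"ry": 0,"rz": 0,"claw": 1},
    {"dx": 0,"dy": 0,"dz": -10,"rx": 0,"ry": 0,"rz": 0,"claw": 1},
    {"dx": 0,"dy": 0,"dz": -10,"rx": 0,"ry": 0,"rz": 0,"claw": 1},
  ],
)

```text
time: 3.95
tool_pos: [0.479, 0.3585, 0.1191]
tool_rot: [0.005, 0.0, 1.0, 0.003]
contact_force: [0.6, 0.1, 0.6]
gripper_width: 0.103
```

```bash
python3 snap.py w5; python3 mv.py .6095 -.282 .13
```

```text
[0.47903741 0.35845635 0.11907476] 3.95 0.10281969028541957 [0.55506458 0.06219204 0.60094754]
TCP pixel 322.1326300960836 301.938114484946
d cm [-13.25 -63.93  -1.57] rot [ 0.004  0.006 -0.001] tcp [0.4775 0.3575 0.1159] t 4.0 w 0.1 q [ 0.52  0.08  1.79  0.    1.27 -1.05]
```

View pics/w5.png

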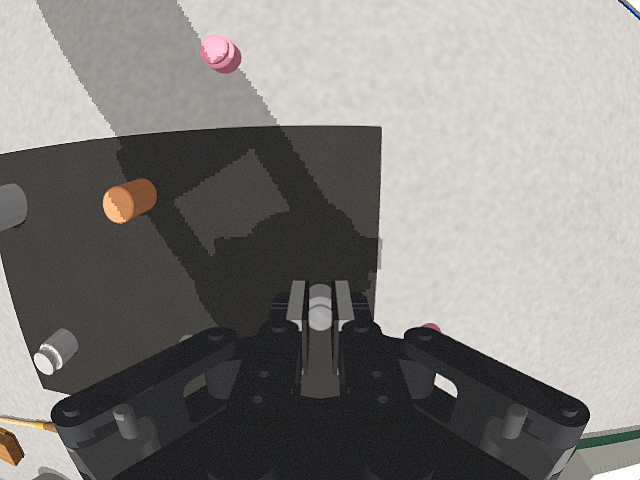

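>>> play_rows(
  commands=[
    {"dx": -2,"dy": -10,"dz": -2,"rx": 0.004,"ry": 0.006,"rz": 0,"claw": 1},
    {"dx": -4,"dy": -20,"dz": -2,"rx": 0.004,"ry": 0.006,"rz": 0,"claw": 1},
    {"dx": -6,"dy": -30,"dz": -2,"rx": 0.004,"ry": 0.006,"rz": 0,"claw": 1},
    {"dx": -8,"dy": -40,"dz": -2,"rx": 0.004,"ry": 0.006,"rz": 0,"claw": 1},
    {"dx": -8,"dy": -40,"dz": -2,"rx": 0.004,"ry": 0.006,"rz": 0,"claw": 1},
  ],
)

```text
time: 4.5
tool_pos: [0.5247, 0.111, 0.1296]
tool_rot: [-0.001, 0.0, 1.0, -0.0]
contact_force: [1.1, 0.3, 0.6]
gripper_width: 0.105
```

```bash
python3 mv.py .58 -.2 .14
```

```text
d cm [ -5.53 -31.1   -1.04] rot [-0.    -0.002 -0.   ] tcp [0.5247 0.111  0.1296] t 4.5 w 0.105 q [ 0.07 -0.07  1.91 -0.    1.3  -1.5 ]
```

>>> play_rows(
  commands=[
    {"dx": -2,"dy": -31,"dz": -7,"rx": 0,"ry": 0,"rz": 0,"claw": 1},
    {"dx": -2,"dy": -31,"dz": -7,"rx": 0,"ry": 0,"rz": 0,"claw": 1},
    {"dx": -2,"dy": -31,"dz": -7,"rx": 0,"ry": 0,"rz": 0,"claw": 1},
    {"dx": -2,"dy": -31,"dz": -7,"rx": 0,"ry": 0,"rz": 0,"claw": 1},
    {"dx": -2,"dy": -31,"dz": -7,"rx": 0,"ry": 0,"rz": 0,"claw": 1},
  ],
)

```text
time: 5.0
tool_pos: [0.5395, -0.1325, 0.1832]
tool_rot: [-0.002, 0.0, 1.0, 0.0]
contact_force: [0.6, 0.5, 0.0]
gripper_width: 0.103
```

>>> play_rows(
  commands=[
    {"dx": 0,"dy": -6,"dz": 0,"rx": 0,"ry": 0,"rz": 0,"claw": 1},
    {"dx": 0,"dy": -6,"dz": 0,"rx": 0,"ry": 0,"rz": 0,"claw": 1},
    {"dx": 0,"dy": -6,"dz": 0,"rx": 0,"ry": 0,"rz": 0,"claw": 1},
    {"dx": 0,"dy": -6,"dz": 0,"rx": 0,"ry": 0,"rz": 0,"claw": 1},
  ],
)

```text
time: 5.4
tool_pos: [0.5388, -0.1914, 0.1816]
tool_rot: [-0.003, 0.0, 1.0, 0.001]
contact_force: [-0.0, -0.5, 0.1]
gripper_width: 0.103
```

```bash
python3 snap.py w6; python3 mv.py .61 -.282 .14
```

```text
[ 0.53880409 -0.19136345  0.18163348] 5.4 0.10326826958335196 [-0.03222012 -0.46763316  0.05864073]
TCP pixel 322.13188156135243 301.96385159971976
d cm [-7.11 -9.12  4.13] rot [ 0.002 -0.006  0.001] tcp [ 0.539  -0.1909  0.182 ] t 5.45 w 0.101 q [-0.47 -0.03  1.78 -0.    1.4  -2.04]
```

View pics/w6.png

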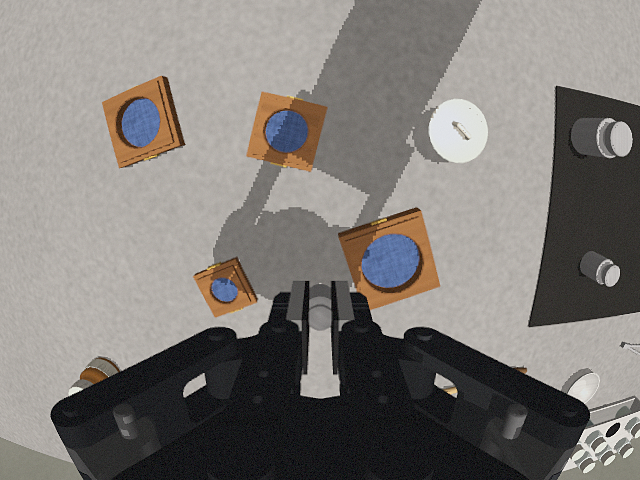

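The wrist view shows the cases at 200 (141,122), 100 (287,131), 20 (224,289) and 500 (391,261), with the crucible at (459,131) and the 20 g weight held at (319,305). I'll measure the well centres on a plane at mid-depth.

```bash
python3 - <<'E'
from h import *
import pickle
st=pickle.load(open('w6.pkl','rb'))
dep={'500':.014,'200':.012,'100':.009,'20':.006}
px={'wrist':{'200':(141,122),'100':(287,131),'20':(224,289),'500':(391,261)},'scene':{'500':(234,214),'20':(189,180),'100':(258,169),'200':(235,135)},'side':{'200':(411,362),'100':(371,315),'20':(441,301),'500':(382,264)}}
for n,f in(('wrist','w6'),('scene','scene0'),('side','side0')):
    im=cv2.imread(f'pics/{f}.png'); hsv=cv2.cvtColor(im,cv2.COLOR_BGR2HSV)
    m=cv2.inRange(hsv,(103,60,30),(130,255,255)); m=cv2.morphologyEx(m,cv2.MORPH_CLOSE,np.ones((5,5)))
    N,l,s,c=cv2.connectedComponentsWithStats(m)
    for k,(u,v) in px[n].items():
        i=l[v,u]; 
        if i==0: i=l[v+2,u+4]
        print(n,k,s[i].tolist(),on_plane(n,c[i],.006+dep[k]/2,st)[:2].round(4))
print('cruc',on_plane('wrist',(459,131),.05,st))
E
```

```text
wrist 200 [122, 99, 38, 48, 1404] [ 0.4499 -0.3527]
wrist 100 [266, 111, 42, 41, 1345] [ 0.4651 -0.22  ]
wrist 20 [211, 278, 26, 23, 460] [ 0.6087 -0.2825]
wrist 500 [362, 234, 57, 54, 2371] [ 0.5784 -0.1287]
scene 500 [222, 207, 25, 15, 284] [ 0.5813 -0.1266]
scene 20 [184, 177, 10, 6, 50] [ 0.6104 -0.2816]
scene 100 [251, 165, 15, 8, 93] [ 0.4666 -0.219 ]
scene 200 [227, 131, 17, 9, 114] [ 0.4508 -0.3524]
side 200 [401, 354, 22, 16, 272] [ 0.4478 -0.3532]
side 100 [364, 310, 15, 11, 132] [ 0.4632 -0.2197]
side 20 [436, 298, 11, 8, 68] [ 0.6069 -0.2823]
side 500 [371, 258, 22, 13, 230] [ 0.5774 -0.1279]
cruc [ 0.46232753 -0.08540567  0.05      ]
```

>>> play_rows(
  commands=[
    {"dx": -7,"dy": -9.1,"dz": 5,"rx": 0.002,"ry": -0.006,"rz": 0,"claw": 1},
    {"dx": -7,"dy": -9.1,"dz": 10,"rx": 0.002,"ry": -0.006,"rz": 0,"claw": 1},
    {"dx": -7,"dy": -9.1,"dz": 10,"rx": 0.002,"ry": -0.006,"rz": 0,"claw": 1},
    {"dx": -7,"dy": -9.1,"dz": 10,"rx": 0.002,"ry": -0.006,"rz": 0,"claw": 1},
    {"dx": -7,"dy": -9.1,"dz": 10,"rx": 0.002,"ry": -0.006,"rz": 0,"claw": 1},
  ],
)

```text
time: 5.95
tool_pos: [0.6077, -0.2794, 0.0787]
tool_rot: [-0.002, -0.001, 1.0, 0.002]
contact_force: [0.7, -0.5, -0.4]
gripper_width: 0.102
```

```bash
python3 snap.py w7;  python3 mv.py .6087 -.282 .0155
```

```text
[ 0.6077485  -0.27940299  0.07865355] 5.95 0.1019106737324275 [ 0.68330074 -0.54445072 -0.36118199]
TCP pixel 322.12987330277775 301.95964906545777
d cm [ 0.01 -0.22  6.59] rot [ 0.001 -0.     0.003] tcp [ 0.6088 -0.2799  0.0814] t 6.0 w 0.104 q [-0.54  0.28  1.61  0.    1.24 -2.12]
```

View pics/w7.png

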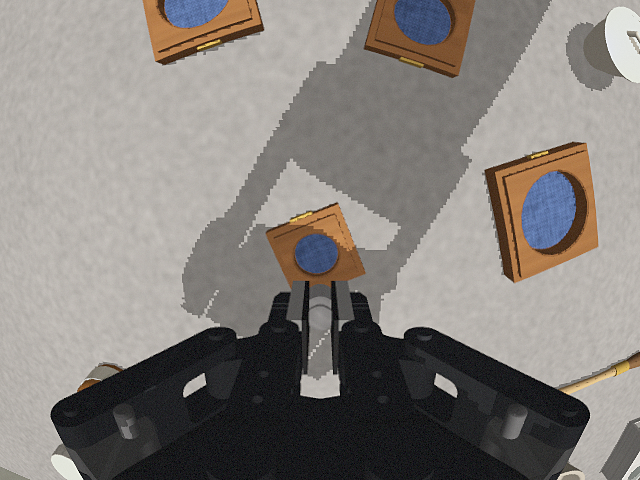

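>>> play_rows(
  commands=[
    {"dx": 0,"dy": -0.2,"dz": 3,"rx": 0,"ry": 0,"rz": 0.003,"claw": 1},
    {"dx": 0,"dy": -0.2,"dz": 5,"rx": 0,"ry": 0,"rz": 0.003,"claw": 1},
    {"dx": 0,"dy": -0.2,"dz": 5,"rx": 0,"ry": 0,"rz": 0.003,"claw": 1},
    {"dx": 0,"dy": -0.2,"dz": 5,"rx": 0,"ry": 0,"rz": 0.003,"claw": 1},
  ],
)

```text
time: 6.4
tool_pos: [0.6098, -0.2813, 0.0342]
tool_rot: [0.001, -0.0, 1.0, -0.0]
contact_force: [-0.1, -0.4, 0.9]
gripper_width: 0.109
```

```bash
python3 snap.py w8;  python3 mv.py .6087 -.282 .0152
```

```text
[ 0.60979866 -0.28128513  0.03423065] 6.4 0.10938756518650261 [-0.11775721 -0.42931195  0.87687767]
TCP pixel 322.13578134381356 301.9509831341103
d cm [ 0.16 -0.02  1.96] rot [-0.001  0.003  0.001] tcp [ 0.6103 -0.2818  0.0348] t 6.45 w 0.104 q [-0.54  0.34  1.63  0.    1.17 -2.12]
```

View pics/w8.png

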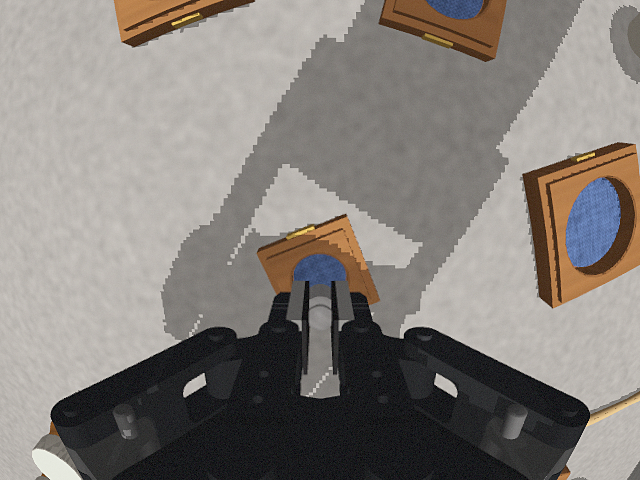

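>>> play_rows(
  commands=[
    {"dx": 0.15,"dy": 0,"dz": 1,"rx": 0,"ry": 0.003,"rz": 0,"claw": 1},
    {"dx": 0.15,"dy": 0,"dz": 1.7,"rx": 0,"ry": 0.003,"rz": 0,"claw": 1},
    {"dx": 0.15,"dy": 0,"dz": 1.9,"rx": 0,"ry": 0.003,"rz": 0,"claw": 1},
    {"dx": 0.15,"dy": 0,"dz": 1.9,"rx": 0,"ry": 0.003,"rz": 0,"claw": 1},
  ],
)

```text
time: 6.85
tool_pos: [0.6084, -0.2817, 0.0151]
tool_rot: [-0.0, -0.0, 1.0, -0.0]
contact_force: [-0.5, 0.1, 0.4]
gripper_width: 0.106
```

```bash
python3 mv.py .6087 -.282 .0147
```

```text
d cm [-0.03 -0.03  0.04] rot [-0.001 -0.     0.001] tcp [ 0.6084 -0.2817  0.0151] t 6.85 w 0.106 q [-0.54  0.37  1.64 -0.    1.14 -2.12]
```

>>> play_rows(
  commands=[
    {"dx": 0,"dy": 0,"dz": 0.05,"rx": 0,"ry": 0,"rz": 0,"claw": 1},
    {"dx": 0,"dy": 0,"dz": 0.05,"rx": 0,"ry": 0,"rz": 0,"claw": 0.85},
    {"dx": 0,"dy": 0,"dz": 0.05,"rx": 0,"ry": 0,"rz": 0,"claw": 0.75},
    {"dx": 0,"dy": 0,"dz": 0.05,"rx": 0,"ry": 0,"rz": 0,"claw": 0.7},
  ],
)

```text
time: 7.25
tool_pos: [0.6085, -0.2817, 0.0147]
tool_rot: [-0.0, -0.0, 1.0, -0.0]
contact_force: [-0.2, 0.1, -0.2]
gripper_width: 0.298
```

```bash
python3 snap.py w9; python3 mv.py .6087 -.282 .0147
```

```text
[ 0.6084839  -0.28173715  0.01469687] 7.25 0.2982699962278158 [-0.19323009  0.14753335 -0.20260408]
TCP pixel 322.13548743145907 301.9567187925392
d cm [-0.02 -0.03 -0.  ] rot [-0.001 -0.     0.   ] tcp [ 0.6085 -0.2817  0.0147] t 7.3 w 0.296 q [-0.54  0.37  1.64 -0.    1.14 -2.12]
```

View pics/w9.png

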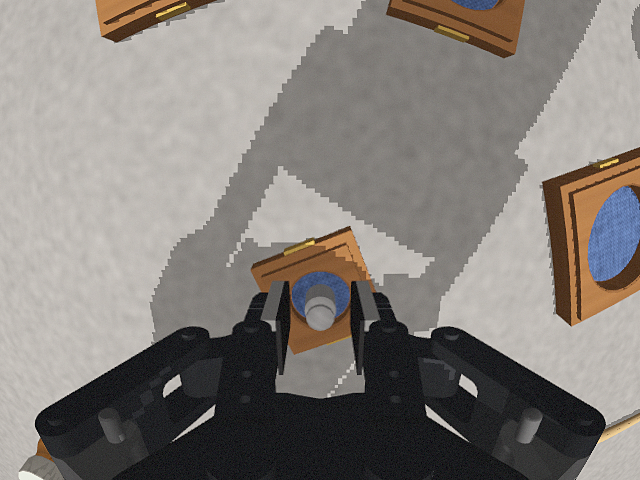

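The 20 g weight stands in its well at (320,308). I'll rise and check it once more.

>>> play_rows(
  commands=[
    {"dx": 0,"dy": 0,"dz": -3,"rx": 0,"ry": 0,"rz": 0,"claw": 0.65},
    {"dx": 0,"dy": 0,"dz": -7,"rx": 0,"ry": 0,"rz": 0,"claw": 0.6},
    {"dx": 0,"dy": 0,"dz": -12,"rx": 0,"ry": 0,"rz": 0,"claw": 0.5},
    {"dx": 0,"dy": 5,"dz": -14,"rx": 0,"ry": 0,"rz": 0,"claw": 0.5},
    {"dx": 1,"dy": 10,"dz": -14,"rx": 0,"ry": 0,"rz": 0,"claw": 0.5},
  ],
)

```text
time: 7.8
tool_pos: [0.6024, -0.1873, 0.1606]
tool_rot: [0.005, 0.001, 1.0, -0.002]
contact_force: [1.4, -0.4, 0.1]
gripper_width: 0.505
```

```bash
python3 snap.py w10; python3 mv.py .578 .2465 .13
```

```text
[ 0.60244317 -0.1873384   0.16060038] 7.8 0.5050608276605447 [ 1.37814493 -0.35100381  0.10805625]
TCP pixel 322.1258231407153 301.9545483247884
d cm [ 2.   42.53  2.86] rot [0.003 0.003 0.004] tcp [ 0.5995 -0.1789  0.1573] t 7.85 w 0.498 q [-0.41  0.11  1.68  0.    1.35 -1.99]
```

View pics/w10.png

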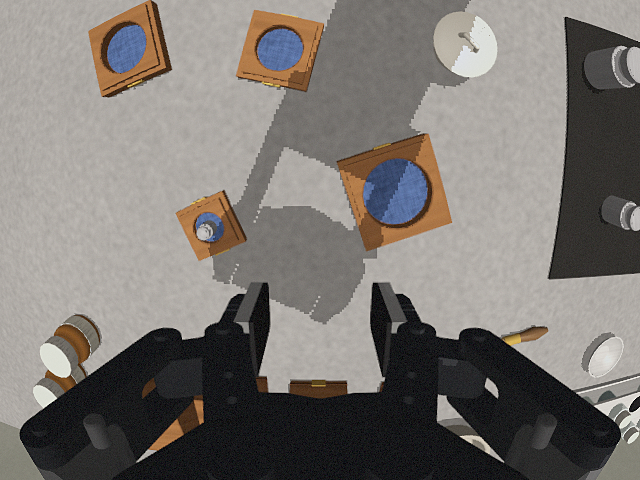

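>>> play_rows(
  commands=[
    {"dx": 2,"dy": 42.5,"dz": 1,"rx": 0.003,"ry": 0.003,"rz": 0.004,"claw": 0.5},
    {"dx": 2,"dy": 42.5,"dz": 1,"rx": 0.003,"ry": 0.003,"rz": 0.004,"claw": 0.5},
    {"dx": 2,"dy": 42.5,"dz": 1,"rx": 0.003,"ry": 0.003,"rz": 0.004,"claw": 0.5},
    {"dx": 2,"dy": 42.5,"dz": 1,"rx": 0.003,"ry": 0.003,"rz": 0.004,"claw": 0.5},
    {"dx": 2,"dy": 42.5,"dz": 1,"rx": 0.003,"ry": 0.003,"rz": 0.004,"claw": 0.5},
  ],
)

```text
time: 8.35
tool_pos: [0.5864, 0.0654, 0.151]
tool_rot: [-0.0, 0.0, 1.0, 0.0]
contact_force: [0.1, 0.2, -0.1]
gripper_width: 0.495
```

```bash
python3 mv.py .578 .2465 .11
```

```text
d cm [ 0.85 18.11  4.1 ] rot [ 0. -0. -0.] tcp [0.5864 0.0654 0.151 ] t 8.35 w 0.495 q [-0.02  0.03  1.77  0.    1.34 -1.59]
```

>>> play_rows(
  commands=[
    {"dx": 0.8,"dy": 18.1,"dz": 3,"rx": 0,"ry": 0,"rz": 0,"claw": 0.5},
    {"dx": 0.8,"dy": 18.1,"dz": 3,"rx": 0,"ry": 0,"rz": 0,"claw": 0.5},
    {"dx": 0.8,"dy": 18.1,"dz": 4,"rx": 0,"ry": 0,"rz": 0,"claw": 0.5},
    {"dx": 0.8,"dy": 18.1,"dz": 4,"rx": 0,"ry": 0,"rz": 0,"claw": 0.5},
    {"dx": 0.8,"dy": 18.1,"dz": 4,"rx": 0,"ry": 0,"rz": 0,"claw": 0.5},
  ],
)

```text
time: 8.85
tool_pos: [0.5764, 0.25, 0.1087]
tool_rot: [-0.002, -0.002, 1.0, 0.0]
contact_force: [-0.0, -0.9, -0.3]
gripper_width: 0.504
```

>>> play_rows(
  commands=[
    {"dx": 0,"dy": 0,"dz": 0,"rx": 0,"ry": 0,"rz": 0,"claw": 0.5},
  ],
)

```text
time: 8.95
tool_pos: [0.5761, 0.2503, 0.1084]
tool_rot: [-0.002, -0.003, 1.0, -0.0]
contact_force: [0.2, -0.2, 0.4]
gripper_width: 0.499
```

```bash
python3 snap.py w11; python3 mv.py .578 .2465 .06; python3 - <<'E'
import cv2,numpy as np
im=cv2.imread('pics/w11.png');
cv2.imwrite('pics/w11c.png',cv2.resize(im[180:380,190:450],None,fx=3,fy=3))
E
```

```text
[0.57614497 0.25034285 0.1083649 ] 8.95 0.4992883072146533 [ 0.18150869 -0.236908    0.39859645]
TCP pixel 322.12557422456257 301.97485011423584
d cm [-0.23 -0.36  4.82] rot [-0.    -0.005  0.006] tcp [0.576  0.2501 0.1082] t 9.0 w 0.5 q [ 0.29  0.17  1.7   0.    1.28 -1.29]
```

View pics/w11c.png

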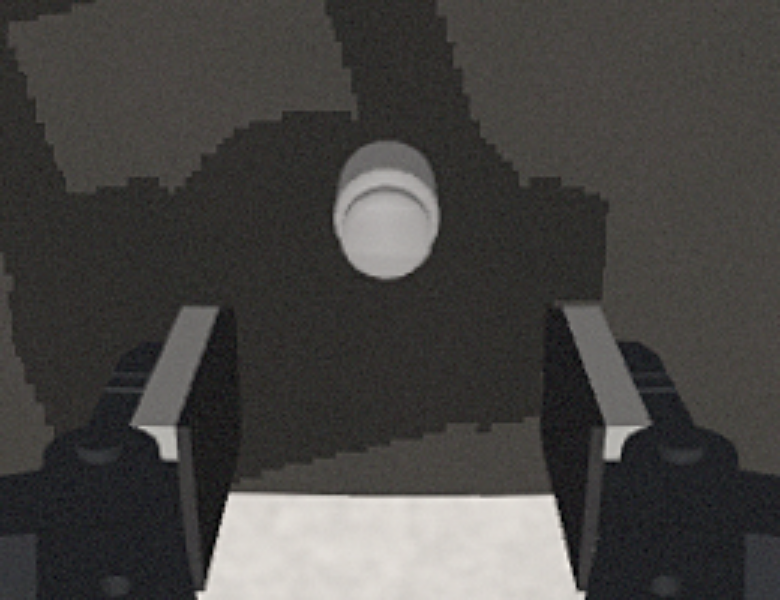

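```bash
cat > px.py <<'E'
import sys,pickle
from h import *
n,u,v,z=sys.argv[1],*map(float,sys.argv[2:5]); print(on_plane('wrist',(u,v),z,pickle.load(open(n+'.pkl','rb'))).round(4))
E
python3 px.py w11 319 257 .038; python3 mv.py .578 .248 .055
```

```text
[0.5796 0.2488 0.038 ]
d cm [-0.23 -0.21  5.32] rot [-0.    -0.005  0.006] tcp [0.576  0.2501 0.1082] t 9.0 w 0.5 q [ 0.29  0.17  1.7   0.    1.28 -1.29]
```

>>> play_rows(
  commands=[
    {"dx": -0.3,"dy": -0.2,"dz": 3,"rx": 0,"ry": -0.005,"rz": 0.006,"claw": 0.5},
    {"dx": -0.3,"dy": -0.2,"dz": 6,"rx": 0,"ry": -0.005,"rz": 0.006,"claw": 0.5},
    {"dx": -0.3,"dy": -0.2,"dz": 9.3,"rx": 0,"ry": -0.005,"rz": 0.006,"claw": 0.5},
    {"dx": -0.3,"dy": -0.2,"dz": 9.3,"rx": 0,"ry": -0.005,"rz": 0.006,"claw": 0.5},
    {"dx": -0.3,"dy": -0.2,"dz": 9.3,"rx": 0,"ry": -0.005,"rz": 0.006,"claw": 0.5},
  ],
)

```text
time: 9.5
tool_pos: [0.5786, 0.247, 0.0153]
tool_rot: [-0.0, 0.001, 1.0, -0.0]
contact_force: [0.6, 0.2, 0.8]
gripper_width: 0.494
```

```bash
python3 snap.py w12; python3 mv.py .5785 .248 .0145
```

```text
[0.57857148 0.24703049 0.01532442] 9.5 0.49434565051178614 [0.60319305 0.21495267 0.79514756]
TCP pixel 322.13777804080564 301.9468405040182
d cm [0.13 0.04 0.24] rot [ 0.001  0.002 -0.001] tcp [0.5798 0.2476 0.0169] t 9.55 w 0.5 q [ 0.29  0.28  1.74 -0.    1.12 -1.28]
```

View pics/w12.png

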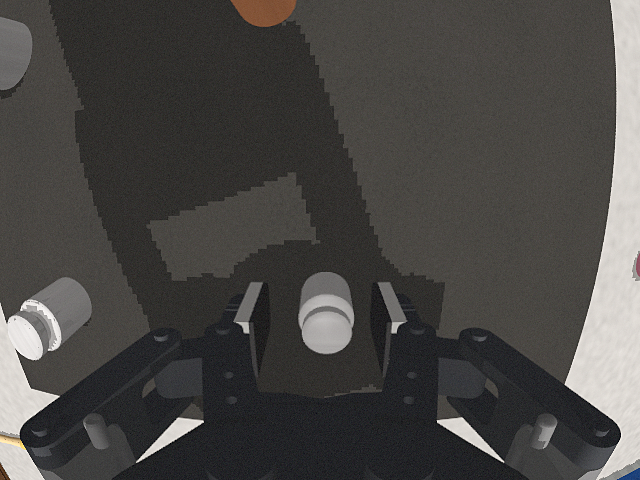

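```bash
python3 px.py w12 326 331 .038
```

```text
[0.5797 0.2483 0.038 ]
```

>>> play_rows(
  commands=[
    {"dx": 0.1,"dy": 0.05,"dz": 0.2,"rx": 0.001,"ry": 0.002,"rz": 0,"claw": 0.5},
    {"dx": 0.1,"dy": 0.05,"dz": 0.2,"rx": 0.001,"ry": 0.002,"rz": 0,"claw": 0.6},
    {"dx": 0.1,"dy": 0.05,"dz": 0.2,"rx": 0.001,"ry": 0.002,"rz": 0,"claw": 0.7},
    {"dx": 0.1,"dy": 0.05,"dz": 0.2,"rx": 0.001,"ry": 0.002,"rz": 0,"claw": 0.8},
    {"dx": 0.1,"dy": 0.05,"dz": 0.2,"rx": 0.001,"ry": 0.002,"rz": 0,"claw": 1},
  ],
)

```text
time: 10.05
tool_pos: [0.5797, 0.2485, 0.0165]
tool_rot: [0.001, 0.001, 1.0, 0.0]
contact_force: [-0.4, 0.1, 6.2]
gripper_width: 0.225
```

>>> play_rows(
  commands=[
    {"dx": 0,"dy": 0,"dz": 0,"rx": 0,"ry": 0,"rz": 0,"claw": 1},
    {"dx": 0,"dy": 0,"dz": 0,"rx": 0,"ry": 0,"rz": 0,"claw": 1},
  ],
)

```text
time: 10.25
tool_pos: [0.5798, 0.2486, 0.0165]
tool_rot: [0.001, 0.001, 1.0, 0.0]
contact_force: [0.8, -0.3, 2.2]
gripper_width: 0.225
```

```bash
python3 snap.py w13; python3 mv.py .5785 .248 .0145
```

```text
[0.57977214 0.24863659 0.01653529] 10.25 0.22458255495968762 [ 0.82500349 -0.30728098  2.22345262]
TCP pixel 322.13757675179886 301.9474952282072
d cm [ 0.13 -0.06  0.2 ] rot [ 0.     0.002 -0.001] tcp [0.5798 0.2486 0.0165] t 10.3 w 0.222 q [ 0.29  0.28  1.74 -0.    1.12 -1.28]
```

View pics/w13.png

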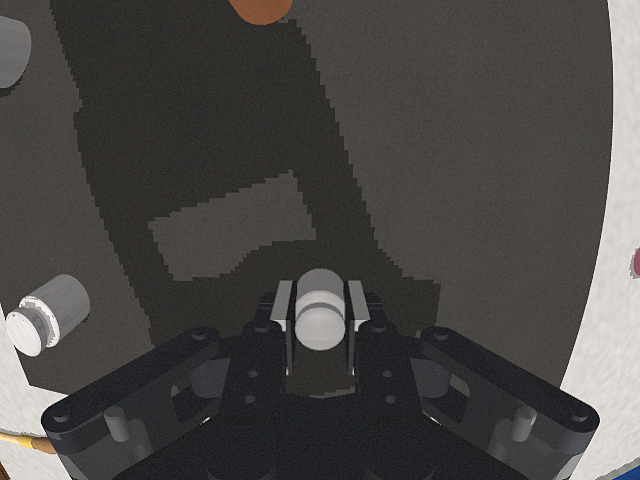

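The 100 g weight is gripped and upright at (320,315). I'll lift it and carry it over.

>>> play_rows(
  commands=[
    {"dx": 0,"dy": 0,"dz": -2,"rx": 0,"ry": 0,"rz": 0,"claw": 1},
    {"dx": 0,"dy": 0,"dz": -6,"rx": 0,"ry": 0,"rz": 0,"claw": 1},
    {"dx": 0,"dy": 0,"dz": -11,"rx": 0,"ry": 0,"rz": 0,"claw": 1},
    {"dx": 0,"dy": -4,"dz": -13,"rx": 0,"ry": 0,"rz": 0,"claw": 1},
    {"dx": 1,"dy": -8,"dz": -13,"rx": 0,"ry": 0,"rz": 0,"claw": 1},
  ],
)

```text
time: 10.8
tool_pos: [0.5726, 0.1688, 0.1518]
tool_rot: [0.006, -0.001, 1.0, 0.001]
contact_force: [0.5, -1.2, -0.5]
gripper_width: 0.228
```

```bash
python3 mv.py .465 -.22 .14
```

```text
d cm [ 10.82 -38.87   1.  ] rot [0.001 0.012 0.001] tcp [0.5726 0.1688 0.1518] t 10.8 w 0.228 q [ 0.16  0.04  1.76 -0.    1.33 -1.41]
```

>>> play_rows(
  commands=[
    {"dx": 2.7,"dy": -9.7,"dz": 0,"rx": 0.001,"ry": 0.012,"rz": 0,"claw": 1},
    {"dx": 5.4,"dy": -19.4,"dz": 0,"rx": 0.001,"ry": 0.012,"rz": 0,"claw": 1},
    {"dx": 8.1,"dy": -29.2,"dz": 0,"rx": 0.001,"ry": 0.012,"rz": 0,"claw": 1},
    {"dx": 8.1,"dy": -29.2,"dz": 0,"rx": 0.001,"ry": 0.012,"rz": 0,"claw": 1},
    {"dx": 8.1,"dy": -29.2,"dz": 0,"rx": 0.001,"ry": 0.012,"rz": 0,"claw": 1},
  ],
)

```text
time: 11.3
tool_pos: [0.5042, -0.0746, 0.1496]
tool_rot: [-0.0, -0.001, 1.0, 0.0]
contact_force: [0.5, -0.5, -0.6]
gripper_width: 0.225
```

```bash
python3 mv.py .465 -.22 .12
```

```text
d cm [  3.93 -14.54   2.95] rot [ 0.001 -0.001  0.001] tcp [ 0.5042 -0.0746  0.1496] t 11.3 w 0.225 q [-0.29 -0.16  1.96  0.    1.35 -1.87]
```

>>> play_rows(
  commands=[
    {"dx": 3.9,"dy": -14.5,"dz": 0,"rx": 0,"ry": 0,"rz": 0,"claw": 1},
    {"dx": 3.9,"dy": -14.5,"dz": 0,"rx": 0,"ry": 0,"rz": 0,"claw": 1},
    {"dx": 3.9,"dy": -14.5,"dz": 3,"rx": 0,"ry": 0,"rz": 0,"claw": 1},
    {"dx": 3.9,"dy": -14.5,"dz": 6,"rx": 0,"ry": 0,"rz": 0,"claw": 1},
    {"dx": 3.9,"dy": -14.5,"dz": 6,"rx": 0,"ry": 0,"rz": 0,"claw": 1},
  ],
)

```text
time: 11.8
tool_pos: [0.4609, -0.2187, 0.0838]
tool_rot: [-0.005, 0.001, 1.0, 0.003]
contact_force: [-1.1, 1.0, -1.6]
gripper_width: 0.226
```

```bash
python3 snap.py w14; python3 mv.py .465 -.22 .035
```

```text
[ 0.46087771 -0.21874761  0.08380454] 11.8 0.2255827393623681 [-1.10654767  0.99126335 -1.61564084]
TCP pixel 322.1316767548416 301.9600837400876
d cm [-0.26 -0.17  5.13] rot [ 0.005 -0.007 -0.   ] tcp [ 0.4627 -0.2186  0.0863] t 11.85 w 0.224 q [-0.59 -0.08  1.99  0.    1.23 -2.16]
```

View pics/w14.png

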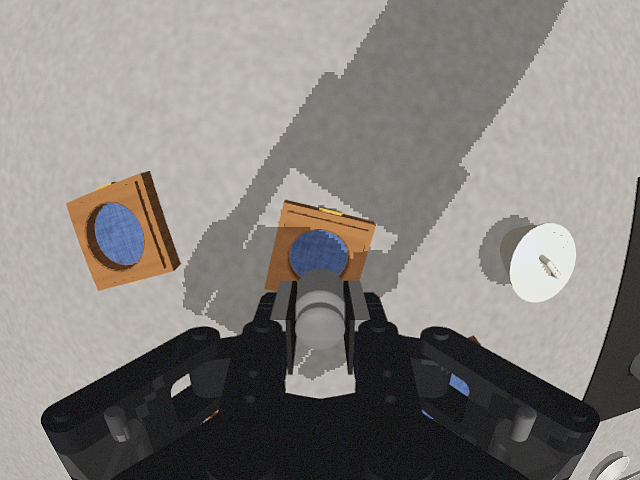

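>>> play_rows(
  commands=[
    {"dx": -0.25,"dy": -0.15,"dz": 2.5,"rx": 0.005,"ry": -0.007,"rz": 0,"claw": 1},
    {"dx": -0.25,"dy": -0.15,"dz": 4,"rx": 0.005,"ry": -0.007,"rz": 0,"claw": 1},
    {"dx": -0.25,"dy": -0.15,"dz": 5,"rx": 0.005,"ry": -0.007,"rz": 0,"claw": 1},
    {"dx": -0.25,"dy": -0.15,"dz": 5.2,"rx": 0.005,"ry": -0.007,"rz": 0,"claw": 1},
    {"dx": -0.25,"dy": -0.15,"dz": 5.2,"rx": 0.005,"ry": -0.007,"rz": 0,"claw": 1},
  ],
)

```text
time: 12.35
tool_pos: [0.4652, -0.2195, 0.0347]
tool_rot: [0.0, -0.0, 1.0, -0.0]
contact_force: [0.1, 0.9, -0.7]
gripper_width: 0.227
```

```bash
python3 snap.py w15; python3 mv.py .465 -.22 .020
```

```text
[ 0.46524986 -0.21953224  0.03467879] 12.35 0.2267120253861804 [ 0.12480681  0.8747179  -0.71449217]
TCP pixel 322.1362308155778 301.9536066818337
d cm [ 0.06 -0.01  1.52] rot [-0.001  0.001  0.   ] tcp [ 0.4655 -0.2199  0.0352] t 12.4 w 0.225 q [-0.59  0.    2.02 -0.    1.12 -2.16]
```

View pics/w15.png

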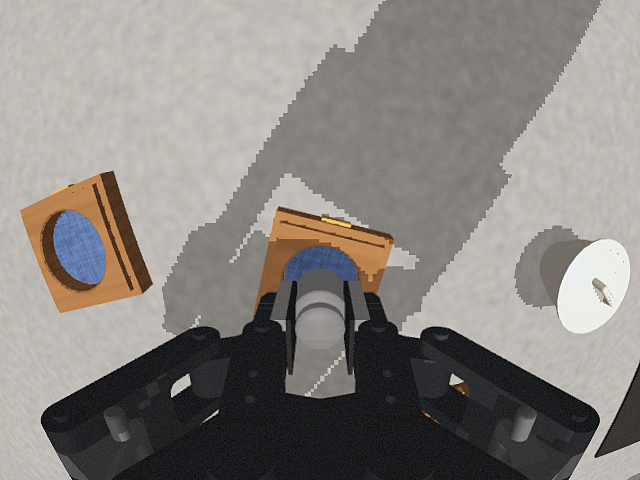

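>>> play_rows(
  commands=[
    {"dx": 0.05,"dy": 0,"dz": 0.8,"rx": 0,"ry": 0,"rz": 0,"claw": 1},
    {"dx": 0.05,"dy": 0,"dz": 1.3,"rx": 0,"ry": 0,"rz": 0,"claw": 1},
    {"dx": 0.05,"dy": 0,"dz": 1.5,"rx": 0,"ry": 0,"rz": 0,"claw": 1},
    {"dx": 0.05,"dy": 0,"dz": 1.55,"rx": 0,"ry": 0,"rz": 0,"claw": 1},
    {"dx": 0.05,"dy": 0,"dz": 1.55,"rx": 0,"ry": 0,"rz": 0,"claw": 1},
  ],
)

```text
time: 12.9
tool_pos: [0.4651, -0.2199, 0.0196]
tool_rot: [0.001, -0.0, 1.0, -0.0]
contact_force: [-0.4, -0.1, -0.6]
gripper_width: 0.225
```

```bash
python3 mv.py .465 -.22 .0195
```

```text
d cm [ 0.01 -0.01  0.01] rot [-0.001  0.001  0.   ] tcp [ 0.4651 -0.2199  0.0196] t 12.9 w 0.225 q [-0.59  0.03  2.02 -0.    1.09 -2.16]
```

>>> play_rows(
  commands=[
    {"dx": 0,"dy": 0,"dz": 0.03,"rx": 0,"ry": 0,"rz": 0,"claw": 0.8},
    {"dx": 0,"dy": 0,"dz": 0.03,"rx": 0,"ry": 0,"rz": 0,"claw": 0.7},
    {"dx": 0,"dy": 0,"dz": 0.03,"rx": 0,"ry": 0,"rz": 0,"claw": 0.6},
    {"dx": 0,"dy": 0,"dz": 0.03,"rx": 0,"ry": 0,"rz": 0,"claw": 0.55},
  ],
)

```text
time: 13.3
tool_pos: [0.4653, -0.2201, 0.0195]
tool_rot: [0.001, -0.0, 1.0, -0.001]
contact_force: [-0.8, 0.5, -0.5]
gripper_width: 0.45
```

```bash
python3 snap.py w16
```

```text
[ 0.46525171 -0.2200689   0.01952179] 13.3 0.4495778893302184 [-0.84377218  0.5345912  -0.51061798]
TCP pixel 322.1366210629923 301.95311742655724
```

View pics/w16.png

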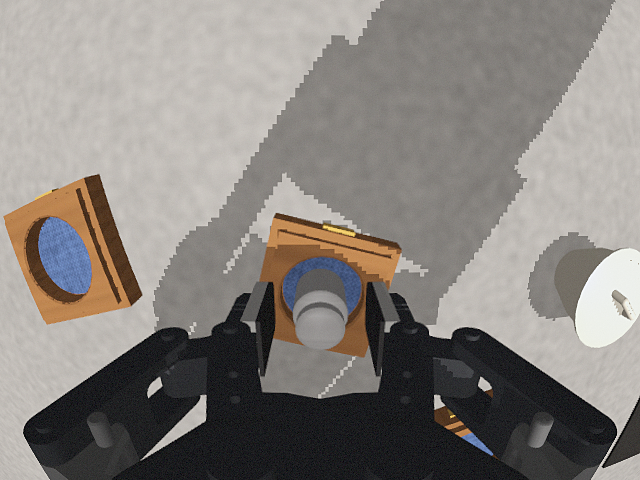

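The 100 g weight stands released in its well at (320,320). Next is the 200 g weight, at roughly (0.586, 0.110).

>>> play_rows(
  commands=[
    {"dx": 0,"dy": 0,"dz": -4,"rx": 0,"ry": 0,"rz": 0,"claw": 0.5},
    {"dx": 0,"dy": 0,"dz": -9,"rx": 0,"ry": 0,"rz": 0,"claw": 0.4},
    {"dx": 0,"dy": 0,"dz": -13,"rx": 0,"ry": 0,"rz": 0,"claw": 0.4},
    {"dx": -2,"dy": 5,"dz": -13,"rx": 0,"ry": 0,"rz": 0,"claw": 0.4},
    {"dx": -4,"dy": 10,"dz": -13,"rx": 0,"ry": 0,"rz": 0,"claw": 0.4},
  ],
)

```text
time: 13.85
tool_pos: [0.5038, -0.1276, 0.1523]
tool_rot: [0.003, 0.002, 1.0, -0.002]
contact_force: [0.0, 0.2, -0.6]
gripper_width: 0.598
```

```bash
python3 mv.py .585 .110 .14
```

```text
d cm [-8.03 23.79  1.22] rot [-0.003  0.007 -0.004] tcp [ 0.5038 -0.1276  0.1523] t 13.85 w 0.598 q [-0.39 -0.14  1.94 -0.    1.34 -1.96]
```

>>> play_rows(
  commands=[
    {"dx": -8,"dy": 23.8,"dz": 0,"rx": -0.003,"ry": 0.007,"rz": -0.004,"claw": 0.4},
    {"dx": -8,"dy": 23.8,"dz": 0,"rx": -0.003,"ry": 0.007,"rz": -0.004,"claw": 0.4},
    {"dx": -8,"dy": 23.8,"dz": 0,"rx": -0.003,"ry": 0.007,"rz": -0.004,"claw": 0.4},
    {"dx": -8,"dy": 23.8,"dz": 1,"rx": -0.003,"ry": 0.007,"rz": -0.004,"claw": 0.4},
    {"dx": -8,"dy": 23.8,"dz": 2,"rx": -0.003,"ry": 0.007,"rz": -0.004,"claw": 0.4},
  ],
)

```text
time: 14.35
tool_pos: [0.5855, 0.1094, 0.1349]
tool_rot: [0.002, -0.0, 1.0, 0.0]
contact_force: [0.5, -1.6, 0.2]
gripper_width: 0.599
```

>>> play_rows(
  commands=[
    {"dx": 0,"dy": 0,"dz": 1,"rx": 0,"ry": 0,"rz": 0,"claw": 0.4},
    {"dx": 0,"dy": 0,"dz": 1,"rx": 0,"ry": 0,"rz": 0,"claw": 0.4},
  ],
)

```text
time: 14.55
tool_pos: [0.5844, 0.1104, 0.123]
tool_rot: [0.0, -0.002, 1.0, -0.0]
contact_force: [-0.1, 0.3, -0.7]
gripper_width: 0.599
```

```bash
python3 snap.py w17; python3 mv.py .585 .110 .02; python3 - <<'E'
import cv2,numpy as np
im=cv2.imread('pics/w17.png');
cv2.imwrite('pics/w17c.png',cv2.resize(im[180:380,190:450],None,fx=3,fy=3))
E
```

```text
[0.58438692 0.11041532 0.1229766 ] 14.55 0.5989469821689185 [-0.1209504   0.2928697  -0.70953873]
TCP pixel 322.13345487870066 301.955238575459
d cm [-1.000e-02  7.000e-02  1.039e+01] rot [-0.001  0.002  0.002] tcp [0.5847 0.1093 0.1239] t 14.6 w 0.597 q [ 0.06  0.07  1.78 -0.    1.29 -1.51]
```

View pics/w17c.png

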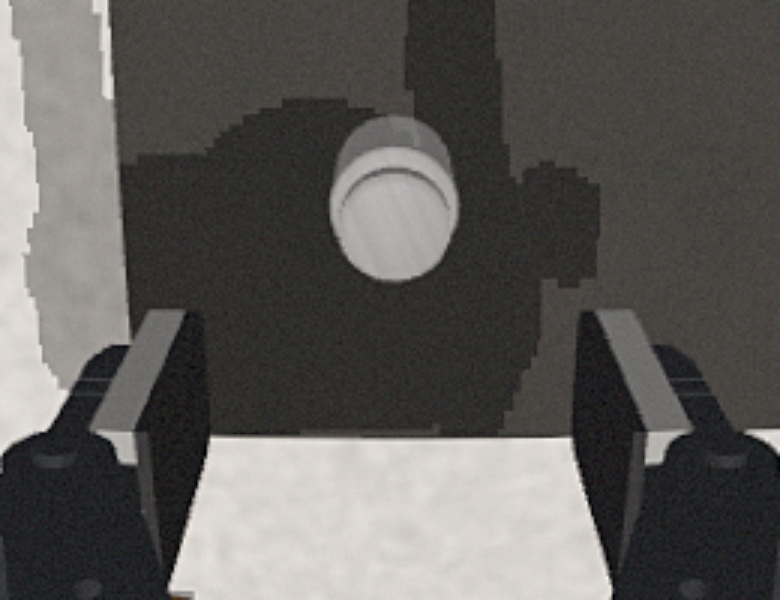

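```bash
python3 px.py w17 321.7 255.3 .046; python3 mv.py .586 .110 .019
```

```text
[0.5893 0.1106 0.046 ]
d cm [-0.11  0.07 10.49] rot [-0.001  0.002  0.002] tcp [0.5847 0.1093 0.1239] t 14.6 w 0.597 q [ 0.06  0.07  1.78 -0.    1.29 -1.51]
```

>>> play_rows(
  commands=[
    {"dx": -0.3,"dy": 0.1,"dz": 4,"rx": 0,"ry": 0.002,"rz": 0.002,"claw": 0.4},
    {"dx": -0.3,"dy": 0.1,"dz": 8,"rx": 0,"ry": 0.002,"rz": 0.002,"claw": 0.4},
    {"dx": -0.3,"dy": 0.1,"dz": 10.3,"rx": 0,"ry": 0.002,"rz": 0.002,"claw": 0.4},
    {"dx": -0.3,"dy": 0.1,"dz": 10.5,"rx": 0,"ry": 0.002,"rz": 0.002,"claw": 0.4},
    {"dx": -0.3,"dy": 0.1,"dz": 10.5,"rx": 0,"ry": 0.002,"rz": 0.002,"claw": 0.4},
  ],
)

```text
time: 15.1
tool_pos: [0.588, 0.1091, 0.0194]
tool_rot: [-0.0, 0.001, 1.0, -0.0]
contact_force: [-0.1, -0.4, 0.4]
gripper_width: 0.598
```

```bash
python3 snap.py w18; python3 mv.py .588 .110 .018
```

```text
[0.58803547 0.10906833 0.01940586] 15.1 0.5979764208651599 [-0.07262776 -0.38289104  0.36672061]
TCP pixel 322.13951002741237 301.9467276012921
d cm [0.12 0.06 0.28] rot [-0.     0.002 -0.002] tcp [0.5892 0.1094 0.0208] t 15.15 w 0.603 q [ 0.06  0.21  1.82 -0.    1.11 -1.51]
```

View pics/w18.png

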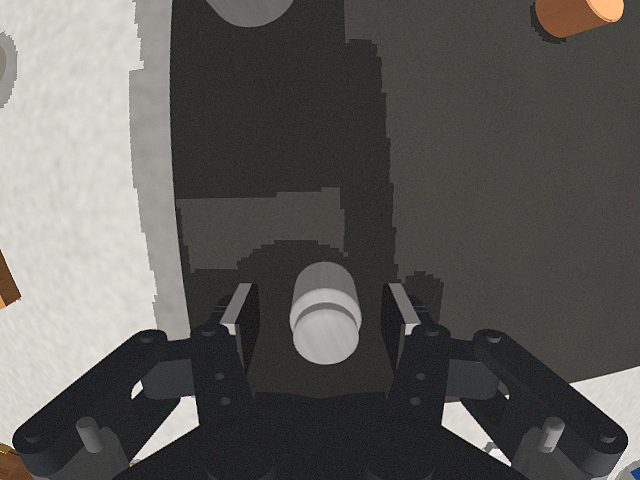

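>>> play_rows(
  commands=[
    {"dx": 0.1,"dy": 0.06,"dz": 0.3,"rx": 0,"ry": 0.002,"rz": 0,"claw": 0.5},
    {"dx": 0.1,"dy": 0.06,"dz": 0.3,"rx": 0,"ry": 0.002,"rz": 0,"claw": 0.6},
    {"dx": 0.1,"dy": 0.06,"dz": 0.3,"rx": 0,"ry": 0.002,"rz": 0,"claw": 0.7},
    {"dx": 0.1,"dy": 0.06,"dz": 0.3,"rx": 0,"ry": 0.002,"rz": 0,"claw": 0.8},
    {"dx": 0.1,"dy": 0.06,"dz": 0.3,"rx": 0,"ry": 0.002,"rz": 0,"claw": 1},
  ],
)

```text
time: 15.65
tool_pos: [0.5894, 0.1102, 0.0198]
tool_rot: [0.001, 0.001, 1.0, -0.0]
contact_force: [-2.3, 0.9, 5.2]
gripper_width: 0.3
```

>>> play_rows(
  commands=[
    {"dx": 0,"dy": 0,"dz": 0,"rx": 0,"ry": 0,"rz": 0,"claw": 1},
    {"dx": 0,"dy": 0,"dz": 0,"rx": 0,"ry": 0,"rz": 0,"claw": 1},
  ],
)

```text
time: 15.85
tool_pos: [0.5894, 0.1102, 0.0199]
tool_rot: [0.002, 0.001, 1.0, -0.0]
contact_force: [0.8, -0.1, -2.5]
gripper_width: 0.296
```

```bash
python3 snap.py w19; python3 mv.py .588 .110 .018
```

```text
[0.58940948 0.11024605 0.01990087] 15.85 0.29641201923334604 [ 0.77369111 -0.09410311 -2.51762675]
TCP pixel 322.1387063275604 301.9465260481069
d cm [ 0.14 -0.02  0.19] rot [-0.     0.003 -0.001] tcp [0.5894 0.1102 0.0199] t 15.9 w 0.298 q [ 0.06  0.21  1.82 -0.    1.11 -1.51]
```

View pics/w19.png

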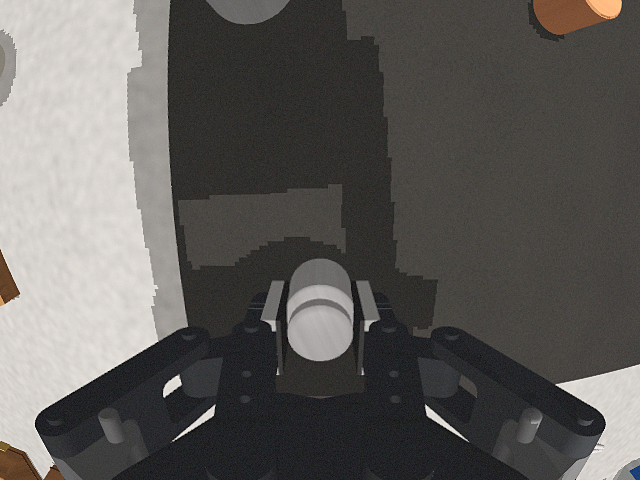

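>>> play_rows(
  commands=[
    {"dx": 0,"dy": 0,"dz": -2,"rx": 0,"ry": 0,"rz": 0,"claw": 1},
    {"dx": 0,"dy": 0,"dz": -6,"rx": 0,"ry": 0,"rz": 0,"claw": 1},
    {"dx": 0,"dy": 0,"dz": -11,"rx": 0,"ry": 0,"rz": 0,"claw": 1},
    {"dx": 1,"dy": -4,"dz": -13,"rx": 0,"ry": 0,"rz": 0,"claw": 1},
    {"dx": 2,"dy": -8,"dz": -13,"rx": 0,"ry": 0,"rz": 0,"claw": 1},
  ],
)

```text
time: 16.4
tool_pos: [0.5715, 0.03, 0.155]
tool_rot: [0.006, -0.001, 1.0, -0.001]
contact_force: [0.9, -0.3, -2.1]
gripper_width: 0.3
```

```bash
python3 mv.py .4497 -.3527 .14
```

```text
d cm [ 12.25 -38.25   1.41] rot [-0.001  0.012  0.001] tcp [0.5715 0.03   0.155 ] t 16.4 w 0.3 q [-0.08 -0.02  1.82 -0.    1.33 -1.65]
```

>>> play_rows(
  commands=[
    {"dx": 3,"dy": -9.6,"dz": 0,"rx": 0,"ry": 0.012,"rz": 0,"claw": 1},
    {"dx": 6,"dy": -19.2,"dz": 0,"rx": 0,"ry": 0.012,"rz": 0,"claw": 1},
    {"dx": 9,"dy": -28.8,"dz": 0,"rx": 0,"ry": 0.012,"rz": 0,"claw": 1},
    {"dx": 9,"dy": -28.8,"dz": 0,"rx": 0,"ry": 0.012,"rz": 0,"claw": 1},
    {"dx": 9,"dy": -28.8,"dz": 0,"rx": 0,"ry": 0.012,"rz": 0,"claw": 1},
  ],
)

```text
time: 16.9
tool_pos: [0.4956, -0.2105, 0.1534]
tool_rot: [-0.0, -0.001, 1.0, -0.001]
contact_force: [0.4, 0.5, -3.0]
gripper_width: 0.301
```

```bash
python3 mv.py .4497 -.3527 .1
```

```text
d cm [  4.61 -14.21   5.36] rot [-0.001 -0.001  0.002] tcp [ 0.4956 -0.2105  0.1534] t 16.9 w 0.301 q [-0.54 -0.09  1.89 -0.    1.35 -2.11]
```

>>> play_rows(
  commands=[
    {"dx": 4.5,"dy": -14.2,"dz": 0,"rx": 0,"ry": 0,"rz": 0,"claw": 1},
    {"dx": 4.5,"dy": -14.2,"dz": 0,"rx": 0,"ry": 0,"rz": 0,"claw": 1},
    {"dx": 4.5,"dy": -14.2,"dz": 3,"rx": 0,"ry": 0,"rz": 0,"claw": 1},
    {"dx": 4.5,"dy": -14.2,"dz": 5.5,"rx": 0,"ry": 0,"rz": 0,"claw": 1},
    {"dx": 4.5,"dy": -14.2,"dz": 6,"rx": 0,"ry": 0,"rz": 0,"claw": 1},
  ],
)

```text
time: 17.4
tool_pos: [0.4475, -0.3518, 0.0887]
tool_rot: [-0.003, 0.001, 1.0, 0.003]
contact_force: [0.5, 1.1, -3.6]
gripper_width: 0.305
```

```bash
python3 snap.py w20; python3 mv.py .4497 -.3527 .038
```

```text
[ 0.44754363 -0.35181764  0.08873038] 17.4 0.3054709054699468 [ 0.45434871  1.10346035 -3.56853744]
TCP pixel 322.131168873656 301.9590641520431
d cm [-0.15 -0.19  5.15] rot [ 0.005 -0.006 -0.   ] tcp [ 0.4485 -0.351   0.0895] t 17.45 w 0.299 q [-0.79  0.06  1.86 -0.    1.24 -2.36]
```

View pics/w20.png

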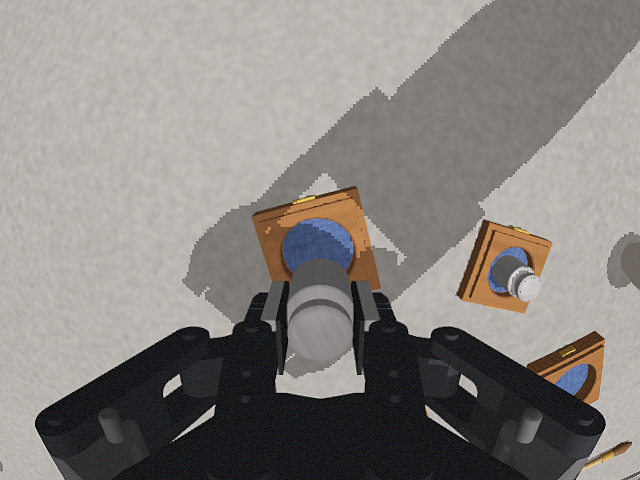

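>>> play_rows(
  commands=[
    {"dx": -0.15,"dy": -0.18,"dz": 2.5,"rx": 0.005,"ry": -0.006,"rz": 0,"claw": 1},
    {"dx": -0.15,"dy": -0.18,"dz": 4,"rx": 0.005,"ry": -0.006,"rz": 0,"claw": 1},
    {"dx": -0.15,"dy": -0.18,"dz": 5,"rx": 0.005,"ry": -0.006,"rz": 0,"claw": 1},
    {"dx": -0.15,"dy": -0.18,"dz": 5.3,"rx": 0.005,"ry": -0.006,"rz": 0,"claw": 1},
    {"dx": -0.15,"dy": -0.18,"dz": 5.3,"rx": 0.005,"ry": -0.006,"rz": 0,"claw": 1},
  ],
)

```text
time: 17.95
tool_pos: [0.45, -0.3523, 0.0367]
tool_rot: [0.0, -0.0, 1.0, -0.0]
contact_force: [0.8, -0.4, -1.8]
gripper_width: 0.3
```

```bash
python3 snap.py w21; python3 mv.py .4497 -.3527 .0229
```

```text
[ 0.44998548 -0.35228138  0.03674902] 17.95 0.3000251604485074 [ 0.84402946 -0.44060427 -1.83783791]
TCP pixel 322.13598047256266 301.95471423592363
d cm [0.06 0.   1.44] rot [-0.001  0.001  0.   ] tcp [ 0.4502 -0.3527  0.0373] t 18.0 w 0.298 q [-0.79  0.13  1.88 -0.    1.13 -2.37]
```

View pics/w21.png

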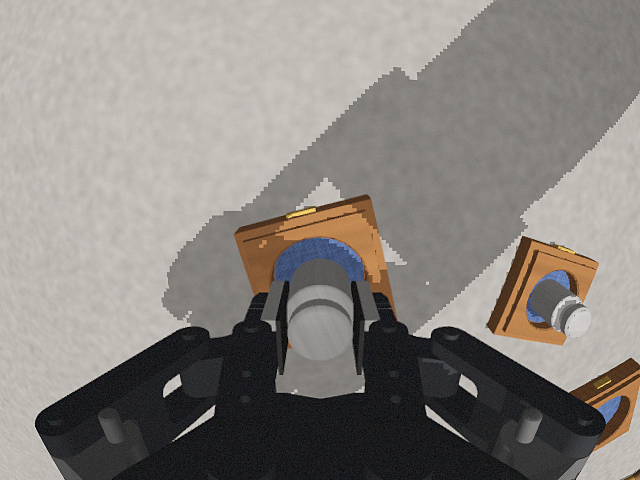

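>>> play_rows(
  commands=[
    {"dx": 0.05,"dy": 0,"dz": 0.8,"rx": 0,"ry": 0,"rz": 0,"claw": 1},
    {"dx": 0.05,"dy": 0,"dz": 1.2,"rx": 0,"ry": 0,"rz": 0,"claw": 1},
    {"dx": 0.05,"dy": 0,"dz": 1.4,"rx": 0,"ry": 0,"rz": 0,"claw": 1},
    {"dx": 0.05,"dy": 0,"dz": 1.4,"rx": 0,"ry": 0,"rz": 0,"claw": 1},
    {"dx": 0.05,"dy": 0,"dz": 1.45,"rx": 0,"ry": 0,"rz": 0,"claw": 1},
  ],
)

```text
time: 18.5
tool_pos: [0.4498, -0.3529, 0.0229]
tool_rot: [0.001, -0.0, 1.0, -0.001]
contact_force: [-0.7, 0.5, -2.4]
gripper_width: 0.297
```

```bash
python3 mv.py .4497 -.3527 .0229
```

```text
d cm [0.01 0.02 0.  ] rot [-0.001  0.001  0.   ] tcp [ 0.4498 -0.3529  0.0229] t 18.5 w 0.297 q [-0.8   0.15  1.88 -0.    1.11 -2.37]
```

>>> play_rows(
  commands=[
    {"dx": 0,"dy": 0,"dz": 0.05,"rx": 0,"ry": 0,"rz": 0,"claw": 1},
    {"dx": 0,"dy": 0,"dz": 0.05,"rx": 0,"ry": 0,"rz": 0,"claw": 0.7},
    {"dx": 0,"dy": 0,"dz": 0.05,"rx": 0,"ry": 0,"rz": 0,"claw": 0.6},
    {"dx": 0,"dy": 0,"dz": 0.05,"rx": 0,"ry": 0,"rz": 0,"claw": 0.5},
    {"dx": 0,"dy": 0,"dz": 0.05,"rx": 0,"ry": 0,"rz": 0,"claw": 0.45},
  ],
)

```text
time: 19.0
tool_pos: [0.4501, -0.3531, 0.0227]
tool_rot: [0.001, -0.0, 1.0, -0.001]
contact_force: [0.5, 0.0, 0.5]
gripper_width: 0.55
```

```bash
python3 snap.py w22
```

```text
[ 0.45007703 -0.35313075  0.02268103] 19.0 0.5504922585737012 [0.46689184 0.0298441  0.51128997]
TCP pixel 322.13674453971015 301.95411348576135
```

View pics/w22.png

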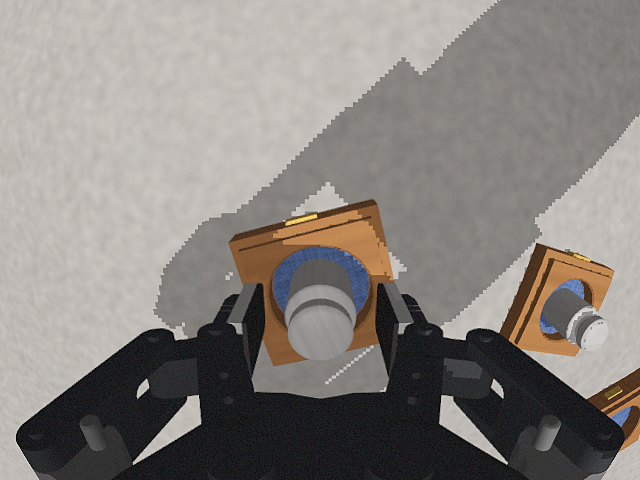

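The 200 g weight stands released and well centred. The last one is the 500 g weight, at about (0.450, 0.080).

>>> play_rows(
  commands=[
    {"dx": 0,"dy": 0,"dz": -4,"rx": 0,"ry": 0,"rz": 0,"claw": 0.45},
    {"dx": 0,"dy": 0,"dz": -9,"rx": 0,"ry": 0,"rz": 0,"claw": 0.3},
    {"dx": 0,"dy": 0,"dz": -13,"rx": 0,"ry": 0,"rz": 0,"claw": 0.3},
    {"dx": -1,"dy": 5,"dz": -14,"rx": 0,"ry": 0,"rz": 0,"claw": 0.3},
    {"dx": -2,"dy": 10,"dz": -14,"rx": 0,"ry": 0,"rz": 0,"claw": 0.3},
  ],
)

```text
time: 19.55
tool_pos: [0.4709, -0.2568, 0.1665]
tool_rot: [0.004, 0.001, 1.0, -0.003]
contact_force: [1.4, 0.3, 0.2]
gripper_width: 0.701
```

```bash
python3 mv.py .450 .080 .15
```

```text
d cm [ 2.19 33.68  1.44] rot [-0.006  0.008 -0.003] tcp [ 0.4709 -0.2568  0.1665] t 19.55 w 0.701 q [-0.64 -0.12  1.89 -0.    1.36 -2.21]
```

>>> play_rows(
  commands=[
    {"dx": 2.2,"dy": 33.7,"dz": 0,"rx": -0.006,"ry": 0.008,"rz": -0.003,"claw": 0.3},
    {"dx": 2.2,"dy": 33.7,"dz": 0,"rx": -0.006,"ry": 0.008,"rz": -0.003,"claw": 0.3},
    {"dx": 2.2,"dy": 33.7,"dz": 0,"rx": -0.006,"ry": 0.008,"rz": -0.003,"claw": 0.3},
    {"dx": 2.2,"dy": 33.7,"dz": 0,"rx": -0.006,"ry": 0.008,"rz": -0.003,"claw": 0.3},
    {"dx": 2.2,"dy": 33.7,"dz": 0,"rx": -0.006,"ry": 0.008,"rz": -0.003,"claw": 0.3},
  ],
)

```text
time: 20.05
tool_pos: [0.4544, -0.0043, 0.1642]
tool_rot: [0.0, 0.0, 1.0, 0.0]
contact_force: [0.3, -0.3, -0.5]
gripper_width: 0.701
```

```bash
python3 mv.py .450 .080 .13
```

```text
d cm [0.45 8.43 3.41] rot [ 0.     0.001 -0.   ] tcp [ 0.4544 -0.0043  0.1642] t 20.05 w 0.701 q [-0.17 -0.33  2.07  0.    1.4  -1.74]
```

>>> play_rows(
  commands=[
    {"dx": 0.4,"dy": 8.4,"dz": 0,"rx": 0,"ry": 0,"rz": 0,"claw": 0.3},
    {"dx": 0.4,"dy": 8.4,"dz": 0,"rx": 0,"ry": 0,"rz": 0,"claw": 0.3},
    {"dx": 0.4,"dy": 8.4,"dz": 2,"rx": 0,"ry": 0,"rz": 0,"claw": 0.3},
    {"dx": 0.4,"dy": 8.4,"dz": 3,"rx": 0,"ry": 0,"rz": 0,"claw": 0.3},
    {"dx": 0.4,"dy": 8.4,"dz": 3,"rx": 0,"ry": 0,"rz": 0,"claw": 0.3},
  ],
)

```text
time: 20.55
tool_pos: [0.449, 0.0795, 0.1321]
tool_rot: [-0.002, 0.0, 1.0, -0.0]
contact_force: [-0.2, -0.0, -0.7]
gripper_width: 0.7
```

```bash
python3 snap.py w23; python3 mv.py .450 .080 .024; python3 - <<'E'
import cv2,numpy as np
im=cv2.imread('pics/w23.png');
cv2.imwrite('pics/w23c.png',cv2.resize(im[180:380,190:450],None,fx=3,fy=3))
E
```

```text
[0.44902326 0.07951934 0.13207466] 20.55 0.6998649705687967 [-0.18571558 -0.00309026 -0.73151124]
TCP pixel 322.13810900064834 301.9537652445946
d cm [-0.03  0.08 10.92] rot [-0.    -0.001 -0.001] tcp [0.4498 0.0792 0.1332] t 20.6 w 0.702 q [ 0.01 -0.29  2.09 -0.    1.34 -1.56]
```

View pics/w23c.png

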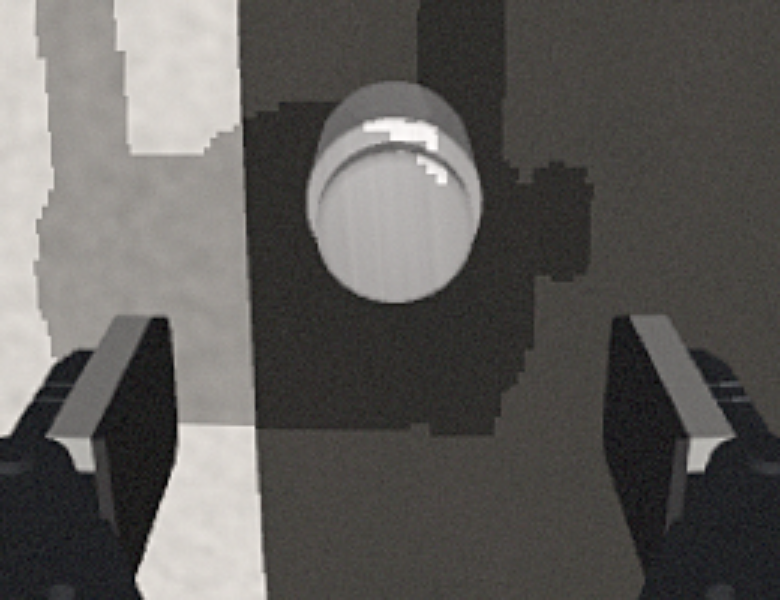

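```bash
python3 px.py w23 321.7 255.3 .062
```

```text
[0.4514 0.0796 0.062 ]
```

>>> play_rows(
  commands=[
    {"dx": -0.15,"dy": 0.05,"dz": 4,"rx": 0,"ry": 0,"rz": 0,"claw": 0.3},
    {"dx": -0.15,"dy": 0.05,"dz": 8,"rx": 0,"ry": 0,"rz": 0,"claw": 0.3},
    {"dx": -0.15,"dy": 0.05,"dz": 10.5,"rx": 0,"ry": 0,"rz": 0,"claw": 0.3},
    {"dx": -0.15,"dy": 0.05,"dz": 11,"rx": 0,"ry": 0,"rz": 0,"claw": 0.3},
    {"dx": -0.15,"dy": 0.05,"dz": 11,"rx": 0,"ry": 0,"rz": 0,"claw": 0.3},
  ],
)

```text
time: 21.1
tool_pos: [0.4513, 0.0791, 0.0233]
tool_rot: [-0.001, 0.001, 1.0, -0.0]
contact_force: [-0.8, 0.8, 0.0]
gripper_width: 0.698
```

```bash
python3 snap.py w24; python3 mv.py .451 .0797 .024
```

```text
[0.45132052 0.07905565 0.02330433] 21.1 0.6981146147818735 [-0.84772468  0.75062089  0.01725503]
TCP pixel 322.14005603983594 301.94828797731105
d cm [0.14 0.05 0.06] rot [-0.     0.001 -0.002] tcp [0.4524 0.0792 0.0246] t 21.15 w 0.703 q [ 0.01 -0.12  2.15 -0.    1.11 -1.56]
```

View pics/w24.png

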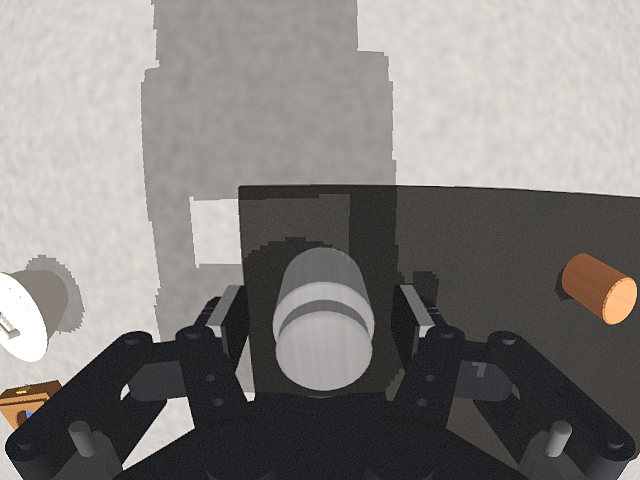

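>>> play_rows(
  commands=[
    {"dx": 0.1,"dy": 0.05,"dz": 0.05,"rx": 0,"ry": 0.001,"rz": 0,"claw": 0.4},
    {"dx": 0.1,"dy": 0.05,"dz": 0.05,"rx": 0,"ry": 0.001,"rz": 0,"claw": 0.5},
    {"dx": 0.1,"dy": 0.05,"dz": 0.05,"rx": 0,"ry": 0.001,"rz": 0,"claw": 0.6},
    {"dx": 0.1,"dy": 0.05,"dz": 0.05,"rx": 0,"ry": 0.001,"rz": 0,"claw": 0.8},
    {"dx": 0.1,"dy": 0.05,"dz": 0.05,"rx": 0,"ry": 0.001,"rz": 0,"claw": 1},
  ],
)

```text
time: 21.65
tool_pos: [0.453, 0.0801, 0.0263]
tool_rot: [0.001, 0.001, 1.0, 0.0]
contact_force: [-1.6, 1.1, 7.0]
gripper_width: 0.421
```

>>> play_rows(
  commands=[
    {"dx": 0,"dy": 0,"dz": 0,"rx": 0,"ry": 0,"rz": 0,"claw": 1},
    {"dx": 0,"dy": 0,"dz": 0,"rx": 0,"ry": 0,"rz": 0,"claw": 1},
    {"dx": 0,"dy": 0,"dz": 0,"rx": 0,"ry": 0,"rz": 0,"claw": 1},
  ],
)

```text
time: 21.95
tool_pos: [0.4529, 0.0801, 0.0263]
tool_rot: [0.001, 0.001, 1.0, 0.0]
contact_force: [0.4, 0.9, -0.5]
gripper_width: 0.421
```

```bash
python3 snap.py w25; python3 mv.py .451 .0797 .024
```

```text
[0.45290673 0.08012877 0.0263318 ] 21.95 0.4206134044311887 [ 0.44187011  0.93128189 -0.53204854]
TCP pixel 322.1391656195145 301.94444412228773
d cm [ 0.19 -0.04  0.23] rot [ 0.001  0.003 -0.002] tcp [0.4529 0.0801 0.0263] t 22.0 w 0.42 q [ 0.01 -0.12  2.15  0.    1.11 -1.56]
```

View pics/w25.png

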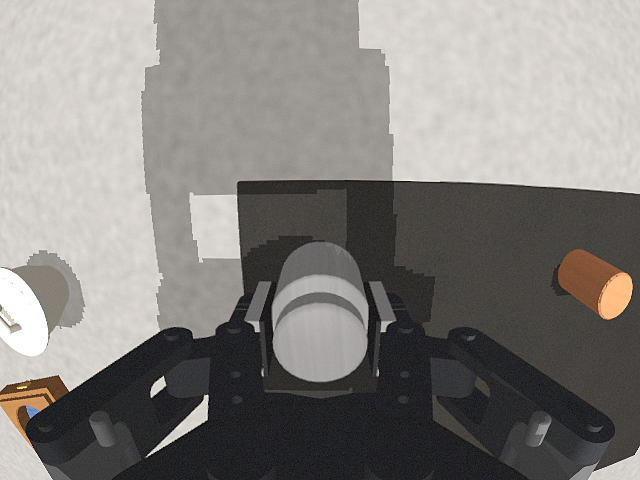

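>>> play_rows(
  commands=[
    {"dx": 0,"dy": 0,"dz": -2,"rx": 0,"ry": 0,"rz": 0,"claw": 1},
    {"dx": 0,"dy": 0,"dz": -6,"rx": 0,"ry": 0,"rz": 0,"claw": 1},
    {"dx": 0,"dy": 0,"dz": -11,"rx": 0,"ry": 0,"rz": 0,"claw": 1},
    {"dx": -2,"dy": -4,"dz": -13,"rx": 0,"ry": 0,"rz": 0,"claw": 1},
    {"dx": -4,"dy": -7,"dz": -13,"rx": 0,"ry": 0,"rz": 0,"claw": 1},
  ],
)

```text
time: 22.5
tool_pos: [0.4952, 0.0088, 0.161]
tool_rot: [0.006, 0.0, 1.0, -0.001]
contact_force: [0.7, 0.2, -4.8]
gripper_width: 0.421
```

```bash
python3 mv.py .58 -.128 .15
```

```text
d cm [ -8.48 -13.68   1.21] rot [-0.001  0.011 -0.   ] tcp [0.4952 0.0088 0.161 ] t 22.5 w 0.421 q [-0.13 -0.22  1.99  0.    1.36 -1.7 ]
```

>>> play_rows(
  commands=[
    {"dx": -3.5,"dy": -5,"dz": 0,"rx": 0,"ry": 0.011,"rz": 0,"claw": 1},
    {"dx": -6.5,"dy": -10,"dz": 0,"rx": 0,"ry": 0.011,"rz": 0,"claw": 1},
    {"dx": -8.5,"dy": -13.7,"dz": 0,"rx": 0,"ry": 0.011,"rz": 0,"claw": 1},
    {"dx": -8.5,"dy": -13.7,"dz": 2,"rx": 0,"ry": 0.011,"rz": 0,"claw": 1},
    {"dx": -8.5,"dy": -13.7,"dz": 4.5,"rx": 0,"ry": 0.011,"rz": 0,"claw": 1},
  ],
)

```text
time: 23.0
tool_pos: [0.5822, -0.1313, 0.1171]
tool_rot: [0.001, 0.002, 1.0, -0.001]
contact_force: [0.4, 0.2, -4.9]
gripper_width: 0.421
```

```bash
python3 snap.py w26; python3 mv.py .58 -.128 .045
```

```text
[ 0.58220078 -0.13128423  0.11706182] 23.0 0.42075157922396605 [ 0.37250775  0.20727871 -4.94116753]
TCP pixel 322.139269708258 301.9599936961948
d cm [-0.27  0.06  6.52] rot [ 0.002 -0.008 -0.003] tcp [ 0.5778 -0.1288  0.1103] t 23.05 w 0.422 q [-0.34  0.08  1.79 -0.    1.28 -1.91]
```

View pics/w26.png

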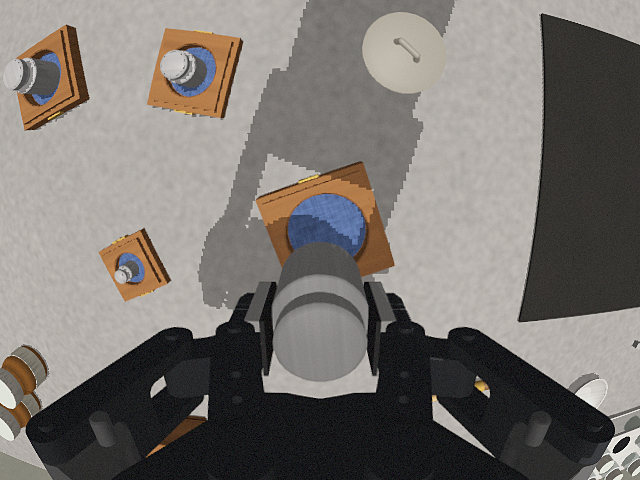

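Three weights stand upright in their wells, and the 500 g weight is over its own case. Lowering.

>>> play_rows(
  commands=[
    {"dx": -0.25,"dy": 0.05,"dz": 3,"rx": 0.002,"ry": -0.008,"rz": 0,"claw": 1},
    {"dx": -0.25,"dy": 0.05,"dz": 5,"rx": 0.002,"ry": -0.008,"rz": 0,"claw": 1},
    {"dx": -0.25,"dy": 0.05,"dz": 6.5,"rx": 0.002,"ry": -0.008,"rz": 0,"claw": 1},
    {"dx": -0.25,"dy": 0.05,"dz": 6.5,"rx": 0.002,"ry": -0.008,"rz": 0,"claw": 1},
    {"dx": -0.25,"dy": 0.05,"dz": 6.5,"rx": 0.002,"ry": -0.008,"rz": 0,"claw": 1},
  ],
)

```text
time: 23.55
tool_pos: [0.58, -0.128, 0.0457]
tool_rot: [0.0, 0.001, 1.0, -0.0]
contact_force: [0.6, 0.6, -5.2]
gripper_width: 0.423
```

```bash
python3 snap.py w27; python3 mv.py .58 -.128 .0293
```

```text
[ 0.57997267 -0.12803824  0.04566082] 23.55 0.42339050129371875 [ 0.56242387  0.63982659 -5.16217549]
TCP pixel 322.141403680666 301.94649696057655
d cm [0.08 0.04 1.74] rot [-0.001  0.002 -0.003] tcp [ 0.5807 -0.1283  0.0467] t 23.6 w 0.423 q [-0.34  0.16  1.82 -0.    1.16 -1.91]
```

View pics/w27.png

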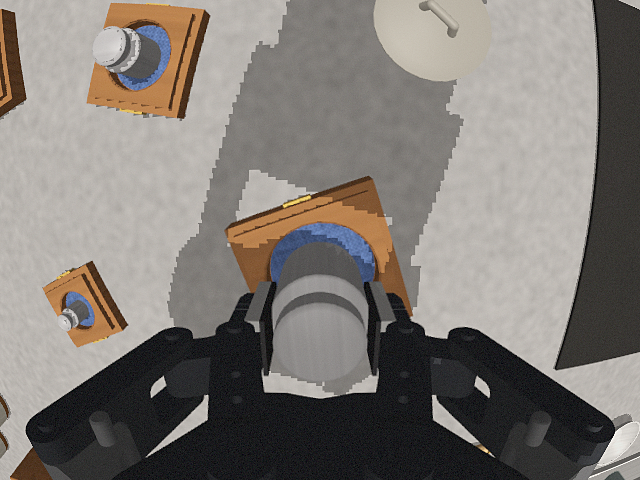

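>>> play_rows(
  commands=[
    {"dx": 0.07,"dy": 0.04,"dz": 1,"rx": 0,"ry": 0.002,"rz": 0,"claw": 1},
    {"dx": 0.07,"dy": 0.04,"dz": 1.5,"rx": 0,"ry": 0.002,"rz": 0,"claw": 1},
    {"dx": 0.07,"dy": 0.04,"dz": 1.7,"rx": 0,"ry": 0.002,"rz": 0,"claw": 1},
    {"dx": 0.07,"dy": 0.04,"dz": 1.72,"rx": 0,"ry": 0.002,"rz": 0,"claw": 1},
    {"dx": 0.07,"dy": 0.04,"dz": 1.72,"rx": 0,"ry": 0.002,"rz": 0,"claw": 1},
  ],
)

```text
time: 24.1
tool_pos: [0.5802, -0.128, 0.0295]
tool_rot: [0.0, 0.001, 1.0, -0.001]
contact_force: [0.1, -0.1, -5.7]
gripper_width: 0.417
```

```bash
python3 mv.py .58 -.128 .0293
```

```text
d cm [0.02 0.   0.02] rot [-0.001  0.    -0.003] tcp [ 0.5802 -0.128   0.0295] t 24.1 w 0.417 q [-0.34  0.19  1.83 -0.    1.13 -1.91]
```

>>> play_rows(
  commands=[
    {"dx": 0,"dy": 0,"dz": 0.05,"rx": 0,"ry": 0,"rz": 0,"claw": 1},
    {"dx": 0,"dy": 0,"dz": 0.08,"rx": 0,"ry": 0,"rz": 0,"claw": 1},
    {"dx": 0,"dy": 0,"dz": 0.08,"rx": 0,"ry": 0,"rz": 0,"claw": 1},
  ],
)

```text
time: 24.4
tool_pos: [0.5803, -0.128, 0.0294]
tool_rot: [0.0, 0.001, 1.0, -0.001]
contact_force: [-3.1, 0.5, 0.6]
gripper_width: 0.419
```

Contact: the load is off the wrist. Releasing.

>>> play_rows(
  commands=[
    {"dx": 0,"dy": 0,"dz": 0,"rx": 0,"ry": 0,"rz": 0,"claw": 0.55},
    {"dx": 0,"dy": 0,"dz": 0,"rx": 0,"ry": 0,"rz": 0,"claw": 0.45},
    {"dx": 0,"dy": 0,"dz": 0,"rx": 0,"ry": 0,"rz": 0,"claw": 0.38},
    {"dx": 0,"dy": 0,"dz": 0,"rx": 0,"ry": 0,"rz": 0,"claw": 0.35},
  ],
)

```text
time: 24.8
tool_pos: [0.5808, -0.1282, 0.0298]
tool_rot: [0.001, 0.001, 1.0, -0.001]
contact_force: [0.5, -0.9, 0.7]
gripper_width: 0.65
```

```bash
python3 snap.py w28
```

```text
[ 0.58076727 -0.12821736  0.02978318] 24.8 0.650168525820894 [ 0.47234127 -0.91967961  0.66206914]
TCP pixel 322.14176648121395 301.94867863582266
```

View pics/w28.png

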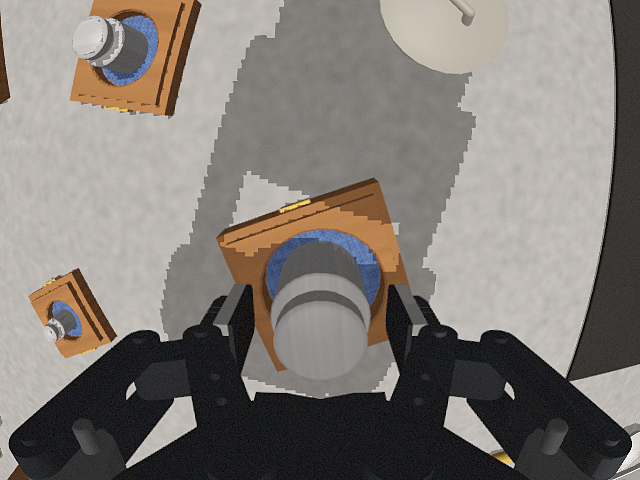

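The weight is released. I'll retreat straight up and clear the scene view.

>>> play_rows(
  commands=[
    {"dx": 0,"dy": 0,"dz": -3,"rx": 0,"ry": 0,"rz": 0,"claw": 0.35},
    {"dx": 0,"dy": 0,"dz": -7,"rx": 0,"ry": 0,"rz": 0,"claw": 0.35},
    {"dx": 0,"dy": 0,"dz": -12,"rx": 0,"ry": 0,"rz": 0,"claw": 0.35},
    {"dx": 2,"dy": 0,"dz": -16,"rx": 0,"ry": 0,"rz": 0,"claw": 0.35},
    {"dx": 5,"dy": -3,"dz": -18,"rx": 0,"ry": 0,"rz": 0,"claw": 0.35},
  ],
)

```text
time: 25.35
tool_pos: [0.5326, -0.1569, 0.2151]
tool_rot: [0.004, -0.001, 1.0, -0.002]
contact_force: [0.9, -1.6, 0.1]
gripper_width: 0.653
```

>>> play_rows(
  commands=[
    {"dx": 3,"dy": -3,"dz": 0,"rx": 0,"ry": 0,"rz": 0,"claw": 0.35},
    {"dx": 3,"dy": -3,"dz": 0,"rx": 0,"ry": 0,"rz": 0,"claw": 0.35},
    {"dx": 3,"dy": -3,"dz": 0,"rx": 0,"ry": 0,"rz": 0,"claw": 0.35},
    {"dx": 3,"dy": -3,"dz": 0,"rx": 0,"ry": 0,"rz": 0,"claw": 0.35},
  ],
)

```text
time: 25.75
tool_pos: [0.5028, -0.1865, 0.2144]
tool_rot: [0.004, -0.001, 1.0, -0.002]
contact_force: [-0.2, 0.2, -1.5]
gripper_width: 0.651
```

```bash
python3 snap.py w29; python3 - <<'E'
from h import *
for n in('scene','side'): cv2.imwrite(f'pics/{n}1.png',grab_frame(n))
E
```

```text
[ 0.50280771 -0.18645062  0.21440984] 25.75 0.6511334702675684 [-0.24852449  0.16322476 -1.54293399]
TCP pixel 322.13348680797765 301.9504028224925
```

View pics/w29.png

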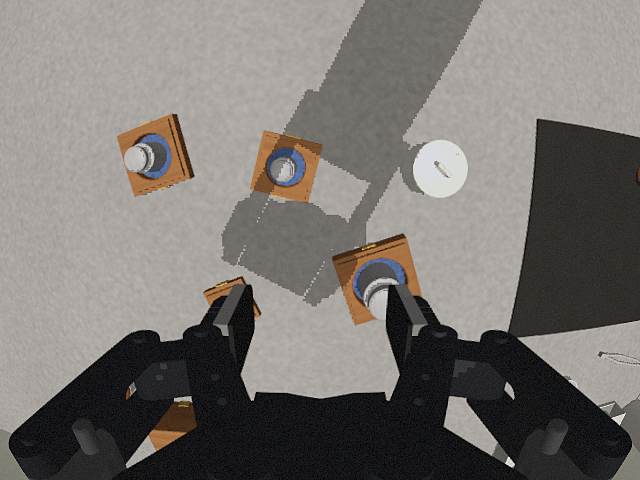

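View pics/side1.png

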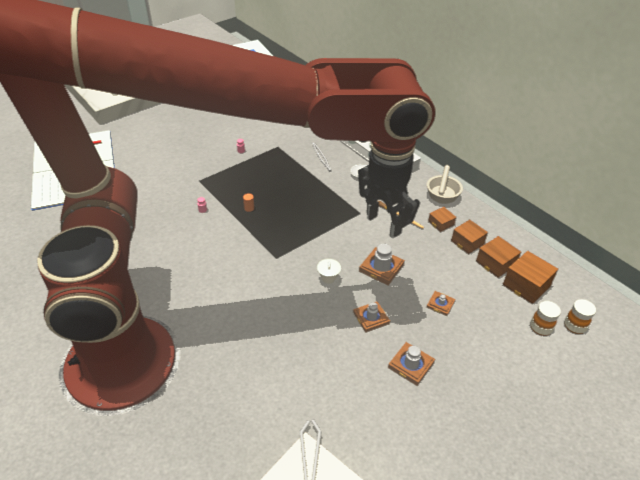

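View pics/scene1.png

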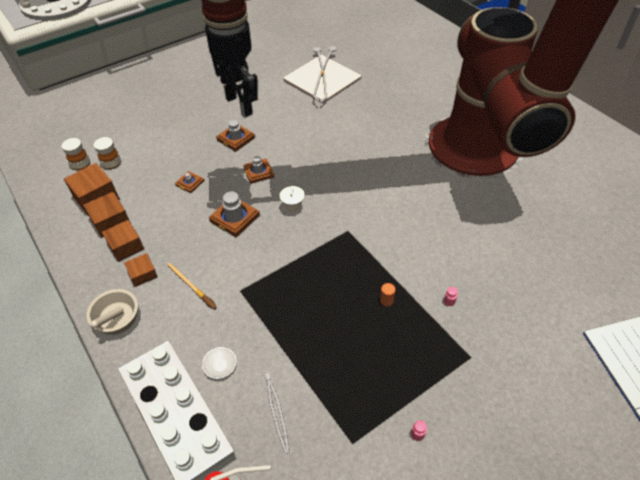

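All four weights stand in their wells: in the side view 500 is at (384,253), 100 at (373,310), 20 at (442,299) and 200 at (414,353). The copper (248,202) and the crucible (329,269) are unchanged. One numeric check, then hand in.

```bash
python3 - <<'E'
from h import *
for k,z,sc,sd in [('500',.061,(232,200),(384.5,250)),('200',.0475,(234,128),(414,352)),('100',.040,(257,162),(373,308)),('20',.026,(189,176),(442,298))]:
    print(k,on_plane('scene',sc,z)[:2].round(3),on_plane('side',sd,z)[:2].round(3))
from h import cv2,np
a,b=cv2.imread('pics/side0.png'),cv2.imread('pics/side1.png')
for n,(x0,y0) in {'copper':(238,188),'crucible':(312,255)}.items():
    d=cv2.absdiff(a[y0:y0+30,x0:x0+34],b[y0:y0+30,x0:x0+34]); print(n,'mean diff',d.mean().round(2))
from plant import ticket
print(ticket.job_done())
E
```

```text
500 [ 0.581 -0.121] [ 0.577 -0.131]
200 [ 0.458 -0.335] [ 0.447 -0.355]
100 [ 0.471 -0.21 ] [ 0.461 -0.225]
20 [ 0.61  -0.274] [ 0.603 -0.286]
copper mean diff 12.47
crucible mean diff 25.96
the job is handed in; nothing more can be done
None
```

All four steel weights are back in their own cases, each set down in its well and released. The job was handed in at about 26 s of the 112 s allowed; no verdict was reported.

**What I did:** I moved them in the order 20 g, 100 g, 200 g, 500 g. I gripped each by its body, with the fingertips staying above the rim of the well. Each was lowered to about its contact height before opening, so any drop was 1 mm or less.

**Checks that agree:**
- The last wrist, side and scene pictures show every weight upright in the right well. The 20 g is partly hidden in the last wrist picture but clear in the other two.
- At release the gripper was within about 1 mm of each well centre I had measured.
- By eye, the copper cylinder and the crucible are at the same pixels as at the start.

**Checks that disagree or failed:**
- **Knob positions:** My final check from hand-picked knob pixels was coarse. The two fixed cameras differ by 10–23 mm and lie on opposite sides of the wells. Their averages fall within about 9 mm of the well centres, so the close wrist views carry more weight.
- **Bystanders:** A picture difference around the copper and the crucible was not zero (about 12 and 26 grey levels on average). I did not trace the cause, and handed the job in from the same script, before reading these numbers. I saw no shift in either bystander, and the arm never worked close to them.

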